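# Dip the analyser's wash-water tank

## Task

Dip the analyser's wash-water tank: plug the guide block (the square one with the flared bore through it, not the solid blanking plug) into the open square port on top of the tank until its flange lies flat on the port's neck, and let go of it. Then take the gauge rod (the one with the steel collar) by its handle out of the holder, put it down the guide until its collar stops on the guide's top, and draw it all the way out again. Finish still holding the rod: level, its tip about a hand's breadth above the drip tray, touching nothing but the gripper, so that the wet line can be read; the guide stays plugged in, and everything else is left standing where it is.

Things in the scene. Friction and masses are not known exactly. Their poses are not given: they have to be found in the camera images.
- guide: loose off-white guide block standing on its shank, 60 mm tall, about 0.1 kg. From the bottom: square shank 30 x 30 mm, 24 tall; flange 50 x 50, 6 thick; body 34 x 34, 30 tall (grip it on two opposite flat sides). A 14 mm bore runs through, flared evenly to 26 mm over its top 12 mm. Origin: centre of the underside, z up, x and y square to its sides
- guide_flange (a point): centre of the underside of the guide block's flange, 24 mm above its origin; it comes to lie on port when seated
- guide_mouth (a point): centre of the guide block's top face, 60 mm above its origin, in the middle of the flared mouth of the bore; the rod's collar stops here
- tank: fixed white plastic tank, 180 mm (x) by 260 (y), 105 high, hollow down to 6 mm above the table. Origin: centre of its underside, z up. On top, besides the port: black filler cap 60 mm wide, 26 tall (centre at x 35, y -70 mm), a sender 40 tall (x 55, y 30), a brass vent 22 tall (x 60, y 95)
- port (a point): centre of the mouth of the tank's square port, at x -35, y 45 mm of the tank, 113 mm above the table. Grey neck 60 x 60 mm, 8 mm proud of the tank's top; straight square hole 32 x 32 mm, 28 deep and open below, widened evenly to 38 mm over its top 6 mm. Axes and sides as the tank's; the guide fits at any quarter turn
- rod: loose gauge rod hanging upright by its collar in one of the holder's holes, about 0.11 kg. Origin: centre of the collar's underside; z up towards the handle's end. Above it: steel collar 30 mm wide, 6 thick, then a round black handle 18 mm wide from 6 to 84 mm, to be gripped from any side at any slant; below it: steel rod 9 mm wide, 120 long, round tip, ring marks
- rod_tip (a point): end of the gauge rod's tip, 120 mm below the rod's origin along its -z
- holder: fixed steel rod holder: base 90 mm (x) by 170 (y); top plate 50 by 170, its upper face 130 mm above the table, with two 14 mm holes at y -45 and 45 mm; one holds the gauge rod, the other the cleaning rod. Origin: centre of its underside. Holder and drip tray stand on either side of the tank, either way round
- drip_tray: drip tray, shallow open steel tray 200 mm (x) by 140 mm (y), rim 20 mm high, fixed on the table. Origin: centre of its underside, z up
- blank_plug: bystander: the port's blanking plug, same shank and flange as the guide block but solid, with a round knob 34 mm wide on top, 56 mm tall; stands near the guide block, either one may be on the left. Origin: centre of its underside
- cleaning_rod: bystander: cleaning rod in the holder's other hole, the same black handle (standing straight on the holder's plate, 78 mm) but no collar and a thin 4 mm wire below. Origin: centre of the handle's lower end
- sample_rack: bystander: black sample rack 34 x 150 mm, 50 mm high, with five capped tubes up to 88 mm. Origin: centre of its underside
- reagent_bottle: bystander: white bottle, 68 mm wide, 150 mm tall. Origin: centre of its underside
- control_vial: bystander: small amber vial, 28 mm wide, 45 mm tall. Origin: centre of its underside
- beaker: bystander: white plastic beaker, 64 mm wide, 75 mm tall. Origin: centre of its underside
- screwdriver: bystander: grey-handled screwdriver 170 mm long, lying. Origin: its middle, on the table
Not all that is in view belongs to the job. What is shaped like the rod but pink is not meant. What is shaped like the guide but blue is not meant.

How it is judged:
On the way, in this order (a step that is already met when the one before it is completed fails the run):
1. the guide block is seated in the tank's port, flange flat on the neck, and let go (horizontal distance between guide_flange and port below 0.004 m and z of guide_flange in the frame of port between -0.004 and 0.003 m and angle between guide's own z axis and vertical below 0.06 rad and contact force between the fingers and guide below 0.1 N), for 0.2 s.
2. the gauge rod is down the guide, its collar stopped on the guide's top (distance between rod and guide_mouth below 0.006 m and z of rod in the frame of guide_mouth below 0.004 m and angle between rod's own z axis and vertical below 0.12 rad and horizontal distance between guide_flange and port below 0.004 m and z of guide_flange in the frame of port between -0.004 and 0.003 m and angle between guide's own z axis and vertical below 0.06 rad), for 0.1 s.
3. the gauge rod is drawn all the way out (z of rod_tip in the frame of guide_mouth above 0.005 m and contact force between the fingers and rod above 1 N), for 0.1 s.
At the end, for the whole second after the job is handed in: the guide block sits let go in the port (within 4 mm, upright), and the gripper holds the gauge rod still and level within 10 degrees, its tip inside the drip tray's outline and 50 to 250 mm above the table, the rod touching neither guide, tank, holder nor tray (all of step 1 and contact force between the fingers and rod above 1 N and angle between rod's own z axis and vertical between 1.396 and 1.745 rad and x of rod_tip in the frame of drip_tray between -0.1 and 0.1 m and y of rod_tip in the frame of drip_tray between -0.07 and 0.07 m and height (world z) of rod_tip between 0.05 and 0.25 m and linear speed of rod below 0.03 m/s and contact force between rod and guide below 0.1 N and contact force between rod and tank below 0.1 N and contact force between rod and holder below 0.1 N and contact force between rod and drip_tray below 0.1 N); the arm keeps its last pose, push and grip.
It fails at once if a bystander (blanking plug, cleaning rod, rack, bottle, vial, beaker, screwdriver) is moved by more than 20 mm or tipped over (distance of any of blank_plug, cleaning_rod, sample_rack, reagent_bottle, control_vial, beaker, screwdriver from where it was at the start of the episode above 0.02 m or angle between any of blank_plug, cleaning_rod, sample_rack, reagent_bottle, control_vial, beaker's own z axis and vertical above 0.5 rad).
It also fails if it takes over 67 s, if anything falls off the work surface, if the arm or the gripper's body presses on something with over 40 N, if the wrist force passes 120 N, or if a joint passes its speed limit or range.

## Robot

A 6-joint arm with a two-finger parallel gripper is mounted at the origin on the work surface. World frame = base frame: x ahead of the robot, y to its left, z up, the work surface at z = 0. Lengths are in m, angles in rad, forces in N, time in s.
With the tool pointing down it reaches from about 0.275 to 0.725 m from the base axis. Payload 5.6 kg.
Tool frame: the origin (TCP) lies midway between the tips of the shut fingers; the grasp point (between the pads) lies 19 mm behind it; z points along the fingers, y is the direction in which the jaws open and shut (so a half turn about z gives the same grasp; the last joint's range is limited). The gripper opens to 85 mm and grips with 20 to 120 N. Pads are 22 mm wide; open, the fingers measure 114 mm over their backs; the gripper's body (76 mm by 85 mm) begins 54 mm behind the grasp point. The pads swing forward as they close: fully open they stand 13 mm farther back than shut.
Start: joints at [-0.923, 0.255, 0.108, 0, -1.424, -0.285], TCP at [0.195, -0.514, 0.197] pointing down, gripper open.
Joint ranges: [-2.95, 2.95], [-1.21, 1.97], [-1.09, 1.5], [-2.87, 1.71], [-2.94, -0.07], [-3.05, 3.05]. Speed limits (rad/s): [2.57, 2.57, 3.14, 3.14, 3.14, 3.14].

## Interface

Orientations are given as a unit quaternion [x, y, z, w].
In Python, from rig import manip gives the robot as it stands.
- The arm moves only by the tool drive_tool, never from a script. Its arguments are lists of equal length, an entry for each row: "offset": the shift along the tool's x, y, z as a fraction of full scale, a list of three; "rot": the turn, a rotation vector about the tool's x, y, z as a fraction of full scale, a list of three; "grip": the closure, from -1 (fully open) to 1 (shut). A call has 1 to 12 rows; each row is the pose to reach, as a shift and turn from the pose commanded when the call began, along the tool's axes at that moment; what a row does not reach only later rows make up. Full scale, the value 1, is 0.2 m for a shift and 45 degrees for a turn. A row lasts 1/12 s, in which the tool goes at most 41.7 mm and 7.16 degrees, less where a joint would pass 70% of its speed; a pose out of reach is approached as far as the arm can. A call with a number of a shift or a turn outside -1 to 1 is refused whole. A call with a gripper value outside its range is refused whole. The fingers move at their own pace and stop on an object; "grip_force" is the grip in N (left out, the last holds). Time passes only in rows, so rows that repeat a pose let the fingers close. It gives the time, the measured TCP pose, the force and the opening at its end, in the units of the state.
- manip.sense(): the state, without advancing time (a new reading comes with each control period).
- manip.get_image(name): name is "scene" or "top"; returns a dict with "pixels" (400x640x3 uint8, red, green, blue), "range_z" (400x640 float32, m along the optical axis (not along the pixel's ray), 0 where there is no reading), "mtx" (3x3 intrinsics, pixels), "R" (3x3) and "t" (3): a world point X has camera coordinates R X + t. Camera axes: x right, y down, z forward; pixel columns grow to the right and rows downward; lengths in m; the calibration is good to about 2 mm. A picture is of the moment at which its call begins.
- manip.sign_off(): hands the job in, once; it reports no verdict.
The state is a dict: "time": time; "joint_positions": joint angles; "dq": joint speeds; "joint_efforts": joint torques, N m; "eef_pos": TCP position; "eef_rot": TCP orientation; "contact_force": force on the tool from outside, world axes, zero at the start; "wrist_torque": the same for the moment, N m; "width": opening from 0.0 (shut) to 1.0 (fully open).
Only numpy, scipy, OpenCV 4.12 (cv2) and the standard library are available. Lean on these libraries where they do the work, as an engineer would, in place of code of your own. Each camera call takes 0.05 s, during which the arm holds its last target. There are 200 camera calls.

## Working session

There is one attempt and no reset: what is moved stays moved. The work goes in short steps, Python scripts to look and compute and a tool call to move; the robot and the scene stay as the last step left them, time stands still between calls to the robot, and variables do not carry over. Pictures are saved under pics/ and viewed, about 8 in all and at most 12, crops included, and the job is handed in when it is done.

Besides the shell and the picture viewer there is one more tool, called after "Emit:" as name(argument=value, ...), one argument or row to a line, values as JSON. drive_tool: Moves the arm, as the interface text tells. Shift numbers are shares of 0.2 m and turn numbers shares of 45 degrees, none past 1 either way. Its arguments: {"type":"object","properties":{"offset":{"type":"array","items":{"type":"array","items":{"type":"number"}}},"rot":{"type":"array","items":{"type":"array","items":{"type":"number"}}},"grip":{"type":"array","items":{"type":"number"}},"grip_force":{"type":"number"}},"required":["offset","rot","grip"]}

```bash
mkdir -p pics
cat > h.py <<'E'
import numpy as np, cv2
from rig import manip
from scipy.spatial.transform import Rotation as Ro
def grab(n):
    d=manip.get_image(n); np.savez('%s.npz'%n,**{k:np.asarray(d[k]) for k in d}); return d
def load(n): return dict(np.load('%s.npz'%n))
def cloud(d):
    z=d['range_z']; v,u=np.mgrid[:z.shape[0],:z.shape[1]]
    K=d['mtx']; c=np.stack([(u-K[0,2])/K[0,0]*z,(v-K[1,2])/K[1,1]*z,z],-1)
    return (c-d['t'])@d['R']
def save(n,im): cv2.imwrite('pics/'+n,cv2.cvtColor(np.ascontiguousarray(im),cv2.COLOR_RGB2BGR))
E
python3 - <<'E'
from h import *
for n in('top','scene'):
    d=grab(n); save(n+'0.png',d['pixels']); print(n,d['mtx'].round(1).tolist(),d['R'].round(3).tolist(),d['t'].round(3))
print(manip.sense())
E
```

```text
top [[365.4, 0.0, 317.4], [0.0, 365.4, 199.3], [0.0, 0.0, 1.0]] [[0.023, -1.0, -0.006], [-0.994, -0.022, -0.111], [0.11, 0.009, -0.994]] [-0.006  0.503  1.304]
scene [[381.1, 0.0, 319.5], [0.0, 381.1, 198.7], [0.0, 0.0, 1.0]] [[0.097, 0.995, -0.019], [0.652, -0.078, -0.754], [-0.752, 0.061, -0.656]] [-0.043 -0.236  1.496]
{'time': 0.1, 'joint_positions': array([-9.23402932e-01,  2.55688723e-01,  1.07158650e-01, -4.19199760e-04,
       -1.42386682e+00, -2.84587357e-01]), 'dq': array([ 0.00050712, -0.00014285,  0.00204354, -0.00021271, -0.00049337,
       -0.00060333]), 'joint_efforts': array([-2.39029156e-03, -3.87602592e+01,  2.38475204e+01,  5.37797302e+00,
       -3.77554010e-03, -1.30226906e-05]), 'eef_pos': array([ 0.19507323, -0.51373364,  0.19639602]), 'eef_rot': array([-1.80379341e-01,  9.83596772e-01,  8.08104662e-04, -1.74361835e-04]), 'contact_force': array([0.48946368, 0.9569284 , 0.483453  ]), 'wrist_torque': array([ 0.00066457,  0.01807015, -0.03825972]), 'width': 1.000420738310994}
```

View pics/top0.png

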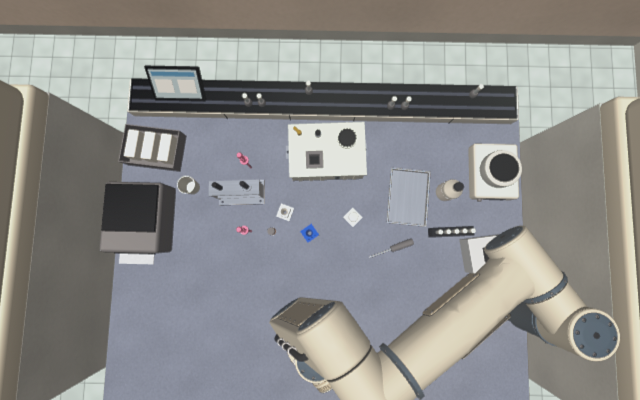

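View pics/scene0.png

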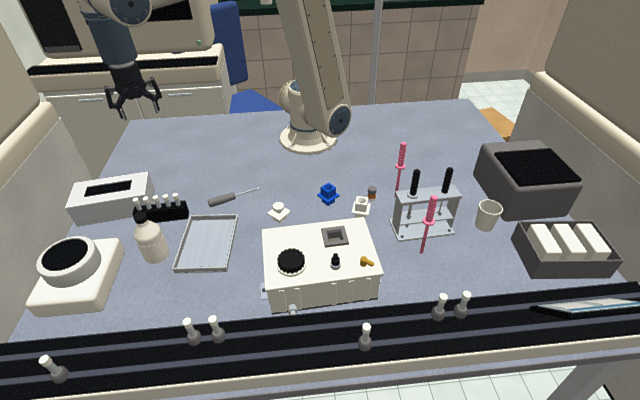

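Candidates for the guide: white at top (285,212), with a bore; blank plug at (353,216); blue decoy at (309,233). Candidates for the rod: the two black handles at top (217,186) and (245,185), scene (415,182) and (447,180). The pink decoys are at top (243,158) and (243,230). I'll check these in a close crop.

Run:
```python
from h import *
s=load('scene')['pixels'];t=load('top')['pixels']
a=cv2.resize(s[135:255,340:470],None,fx=3,fy=3,interpolation=2)   # 390x360
b=cv2.resize(t[115:250,200:375],None,fx=4,fy=4,interpolation=2)[:540]
b=cv2.resize(t[170:250,200:290],None,fx=4,fy=4,interpolation=2) #360x320
b=np.vstack([b,np.zeros((40,360,3),np.uint8)])
save('crop1.png',np.hstack([a,b]))
```

```text
(no output)
```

View pics/crop1.png

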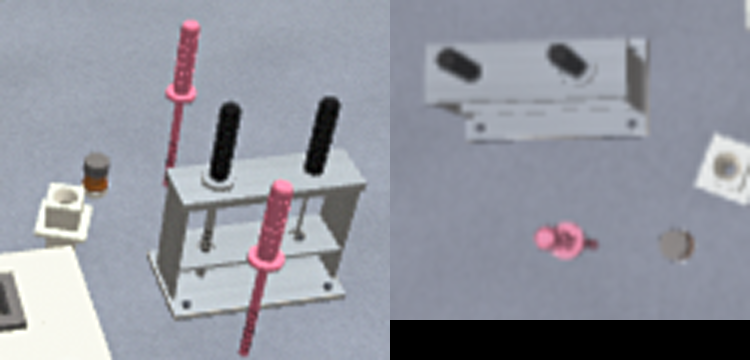

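Run:
```python
from h import *
T=load('top');S=load('scene')
CT,CS=cloud(T),cloud(S)
def at(C,u,v): return C[v,u].round(3)
for n,u,v in [('guide',285,212),('blank',353,216),('blue',309,233),('capx',347,137),('bottle',455,186),('vial',271,231),('beaker',187,184),('pinkA',243,158),('pinkB',241,230),('h1',217,186),('h2',245,185),('tray',408,195),('rack',450,231)]: print(n,at(CT,u,v))
print('scene rod tops',[at(CS,u,v) for u,v in((415,172),(415,182),(447,171),(402,145),(432,200),(327,184))])
def sel(C,P,cx,cy,r,z0,z1,br=None):
    m=(abs(C[...,0]-cx)<r)&(abs(C[...,1]-cy)<r)&(C[...,2]>z0)&(C[...,2]<z1)
    return C[m]
for name,(u,v) in dict(guide=(285,212),blank=(353,216)).items():
  c=CT[v,u]
  for nm,C in(('T',CT),('S',CS)):
    for z0,z1 in((.022,.036),(.052,.068)):
      p=sel(C,None,c[0],c[1],.04,z0,z1)
      if len(p)>4:
        r=cv2.minAreaRect(p[:,:2].astype(np.float32)*1000); print(name,nm,z0,len(p),np.round(r[0],1),np.round(r[1],1),round(r[2],1),p.mean(0).round(4))
# holder plate
c=CT[186,231]; print('plate c',c)
for nm,C in(('T',CT),('S',CS)):
    m=(abs(C[...,0]-c[0])<.06)&(abs(C[...,1]-c[1])<.12)&(abs(C[...,2]-.13)<.006)
    p=C[m]; r=cv2.minAreaRect(p[:,:2].astype(np.float32)*1000);print('plate',nm,len(p),np.round(r[0],1),np.round(r[1],1),round(r[2],1),p[:,2].mean())
    c2=at(CT,327,150)
    m=(abs(C[...,0]-c2[0])<.16)&(abs(C[...,1]-c2[1])<.2)&(abs(C[...,2]-.105)<.0055)
    p=C[m]; r=cv2.minAreaRect(p[:,:2].astype(np.float32)*1000);print('tank',nm,len(p),np.round(r[0],1),np.round(r[1],1),round(r[2],1),p[:,2].mean())
    c3=at(CT,408,195)
    m=(abs(C[...,0]-c3[0])<.14)&(abs(C[...,1]-c3[1])<.12)&(abs(C[...,2]-.018)<.008)
    p=C[m]; r=cv2.minAreaRect(p[:,:2].astype(np.float32)*1000);print('tray',nm,len(p),np.round(r[0],1),np.round(r[1],1),round(r[2],1),p[:,2].mean())
    c4=at(CT,245,185)
    m=(abs(C[...,0]-c4[0])<.08)&(abs(C[...,1]-c4[1])<.12)&(C[...,2]>.143)
    p=C[m]; print('handles',nm,len(p))
    for lo,hi in ((.145,.165),(.165,.185),(.185,.205),(.205,.23)):
        q=p[(p[:,2]>lo)&(p[:,2]<hi)]
        for s in (q[q[:,1]<c[1]],q[q[:,1]>=c[1]]): print('   ',lo,len(s), s.mean(0).round(4) if len(s) else '', np.ptp(s[:,1]).round(4) if len(s) else '')
```

```text
guide [ 0.456  0.125 -0.002]
blank [ 0.443 -0.122  0.057]
blue [0.38  0.034 0.001]
capx [ 0.709 -0.091  0.129]
bottle [ 0.544 -0.45   0.15 ]
vial [0.383 0.169 0.045]
beaker [0.551 0.494 0.006]
pinkA [0.616 0.252 0.178]
pinkB [0.381 0.242 0.2  ]
h1 [0.519 0.327 0.195]
h2 [0.524 0.236 0.199]
tray [ 0.529 -0.329  0.005]
rack [ 0.396 -0.452  0.091]
scene rod tops [array([0.533, 0.24 , 0.213]), array([0.536, 0.243, 0.183]), array([0.527, 0.327, 0.204]), array([0.387, 0.246, 0.2  ]), array([0.627, 0.256, 0.198]), array([0.369, 0.032, 0.063])]
guide T 0.022 95 [453.  123.1] [49.9 49.9] 70.1 [0.451  0.1211 0.0301]
guide T 0.052 73 [453.  123.2] [33.8 33.8] 70.3 [0.4533 0.1236 0.0586]
guide S 0.022 112 [454.8 123.4] [49.8 54.8] 71.0 [0.4652 0.1219 0.0312]
guide S 0.052 109 [454.8 123.3] [34.2 38.2] 71.8 [0.4563 0.1229 0.0591]
blank T 0.022 128 [ 440.8 -122.6] [48.5 49.7] 46.1 [ 0.4401 -0.1216  0.0299]
blank T 0.052 59 [ 439.1 -121.9] [28.6 29.1] 1.0 [ 0.4398 -0.1221  0.0566]
blank S 0.022 154 [ 442.2 -121.9] [50.6 51.1] 46.7 [ 0.4514 -0.1216  0.0312]
blank S 0.052 77 [ 442.5 -121.4] [29.4 32.
[... 476 characters left out ...]
.2389 0.1939] 0.007
    0.185 16 [0.5218 0.3301 0.1983] 0.0155
    0.205 26 [0.527  0.2431 0.2125] 0.0139
    0.205 18 [0.5225 0.3332 0.2085] 0.014
plate S 731 [524.5 290.2] [ 56.2 172.5] 2.6 0.13092772864184674
tank S 5536 [671.1 -22.2] [192.3 268.8] 3.2 0.10623827282151606
tray S 853 [ 509.4 -353.8] [203.  231.5] 85.6 0.018947192267474315
handles S 336
    0.145 43 [0.5346 0.2427 0.1551] 0.0173
    0.145 42 [0.5288 0.3318 0.155 ] 0.0155
    0.165 41 [0.5339 0.2427 0.175 ] 0.0174
    0.165 42 [0.5287 0.3317 0.1743] 0.0172
    0.185 44 [0.5339 0.2423 0.1943] 0.0187
    0.185 50 [0.5286 0.332  0.1951] 0.0186
    0.205 43 [0.5322 0.2435 0.2121] 0.0175
    0.205 25 [0.5251 0.3336 0.2086] 0.0138
```

```bash
cat >> h.py <<'E'
def fit(C,cx,cy,r,z0,z1):
    m=(np.hypot(C[...,0]-cx,C[...,1]-cy)<r)&(C[...,2]>z0)&(C[...,2]<z1); p=C[m]
    q=cv2.minAreaRect(p[:,:2].astype(np.float32)*1000); return len(p),np.round(q[0],1),np.round(q[1],1),round(q[2],1),p[:,2].mean().round(4)
def R_of(yaw_y,tilt=0,flip=False):
    """tool down, jaw (tool y) along heading yaw_y deg, tool z tilted towards heading yaw_y-90+... by tilt"""
    y=np.array([np.cos(np.radians(yaw_y)),np.sin(np.radians(yaw_y)),0]); h=np.array([y[1],-y[0],0])*(-1 if flip else 1)
    t=np.radians(tilt); z=np.sin(t)*h-np.cos(t)*np.array([0,0,1.]); return np.stack([np.cross(y,z),y,z],1)
def go(p,R,s=None):
    s=s or manip.sense(); A=Ro.from_quat(s['eef_rot']).as_matrix()
    print('off',(A.T@(np.array(p)-s['eef_pos'])/.2).round(3),'rot',(Ro.from_matrix(A.T@R).as_rotvec()/(np.pi/4)).round(3))
E
python3 - <<'E'
from h import *
T=load('top');S=load('scene');CT,CS=cloud(T),cloud(S)
for n,C in(('T',CT),('S',CS)):
    print(n,'neck',fit(C,.633,.02,.055,.1105,.118),'tank',fit(C,.67,-.022,.3,.1035,.1065))
    print('traypts',fit(C,.52,-.33,.125,.012,.024),'hole', fit(C,.633,.02,.025,-.01,.09))
    m=(C[...,2]<.1)&(np.hypot(C[...,0]-.633,C[...,1]-.02)<.022); print(m.sum())
    print('collar',fit(C,.527,.244,.022,.1335,.139))
# centre of hole via dark pixels, project corners of neck model
print(manip.sense()['eef_pos']); go((.4535,.1233,.2),R_of(70.5))
E
```

```text
T neck (155, array([624. ,  15.4]), array([82.9, 70.4]), 12.7, np.float64(0.1133)) tank (1524, array([722.7,   3.9]), array([357.2, 326.5]), 17.6, np.float64(0.105))
traypts (275, array([ 519.4, -353.2]), array([198.7, 206.1]), 85.4, np.float64(0.0198)) hole (44, array([649.2,  22.2]), array([16.1, 30.6]), 3.8, np.float64(0.0168))
42
collar (28, array([528.5, 242.4]), array([27.2, 39. ]), 65.6, np.float64(0.1359))
S neck (322, array([634.1,  20.2]), array([63.2, 60. ]), 3.8, np.float64(0.114)) tank (2883, array([734. ,   1.7]), array([353.1, 553. ]), 11.2, np.float64(0.1055))
traypts (545, array([ 519.6, -346.1]), array([186.4, 206.9]), 84.8, np.float64(0.0192)) hole (9, array([617.5,  24. ]), array([28.8,  9.6]), 70.3, np.float64(0.0875))
45
collar (47, array([529.8, 240.7]), array([35.6, 24.9]), 80.2, np.float64(0.1363))
[ 0.19507323 -0.51373364  0.19639602]
off [-2.338  2.519 -0.014] rot [ 0.002 -0.001  0.895]
```

Emit:
drive_tool(
  offset=[
    [-0.78, 0.84, -0.2],
    [-0.78, 0.84, -0.2],
    [-0.78, 0.84, -0.2],
    [-0.78, 0.84, -0.2],
    [-0.78, 0.84, -0.2],
    [-0.78, 0.84, -0.2],
    [-0.78, 0.84, -0.2],
    [-0.78, 0.84, -0.2],
  ],
  rot=[
    [0, 0, 0.895],
    [0, 0, 0.895],
    [0, 0, 0.895],
    [0, 0, 0.895],
    [0, 0, 0.895],
    [0, 0, 0.895],
    [0, 0, 0.895],
    [0, 0, 0.895],
  ],
  grip=[-0.4, -0.4, -0.4, -0.4, -0.4, -0.4, -0.4, -0.4],
)

```text
time: 0.77
eef_pos: [0.2824, -0.2996, 0.238]
eef_rot: [0.169, 0.986, 0.0, 0.001]
contact_force: [-0.7, -0.5, 0.0]
width: 0.7
```

Run:
```python
from h import *
go((.4535,.1233,.2),R_of(70.5))
for n in 'top','scene':
    D=load(n);C=cloud(D)
    m=((np.hypot(C[...,0]-.633,C[...,1]-.02)<.05)&(abs(C[...,2]-.1135)<.003)).astype(np.uint8)
    m=cv2.morphologyEx(m,cv2.MORPH_OPEN,np.ones((2,2)))
    k,l,s,c=cv2.connectedComponentsWithStats(m); i=1+s[1:,4].argmax(); p=C[l==i]
    q=cv2.minAreaRect(p[:,:2].astype(np.float32)*1000); print(n,len(p),q)
    P=D['pixels'].astype(int); h=((np.hypot(C[...,0]-.633,C[...,1]-.02)<.035)&(P.sum(-1)<180)).astype(np.uint8)
    # hole centre: intersect rays with z=.110
    v,u=np.nonzero(h); K=D['mtx']; r=np.stack([(u-K[0,2])/K[0,0],(v-K[1,2])/K[1,1],np.ones(len(u))],-1)@D['R']; o=-D['R'].T@D['t']
    w=o+r*((.107-o[2])/r[:,2])[:,None]; print('dark',len(u),cv2.minAreaRect(w[:,:2].astype(np.float32)*1000))
```

```text
off [-0.102  2.279  0.191] rot [0.001 0.003 0.001]
top 21 ((646.98681640625, -3.711705207824707), (21.442724227905273, 13.903790473937988), 1.3061176538467407)
dark 21 ((632.2741088867188, 20.27621078491211), (17.664772033691406, 20.856060028076172), 1.2551652193069458)
scene 254 ((623.9000854492188, 22.72429656982422), (83.71078491210938, 61.601078033447266), 2.4237077236175537)
dark 28 ((639.9576416015625, 22.142715454101562), (38.379451751708984, 29.03757095336914), 3.709421157836914)
```

Emit:
drive_tool(
  offset=[
    [-0.05, 1, 0],
    [-0.05, 1, 0],
    [-0.05, 1, 0],
    [-0.05, 1, 0],
    [-0.05, 1, 0],
  ],
  rot=[
    [0, 0, 0],
    [0, 0, 0],
    [0, 0, 0],
    [0, 0, 0],
    [0, 0, 0],
  ],
  grip=[-0.4, -0.4, -0.4, -0.4, -0.4],
)

```text
time: 1.18
eef_pos: [0.3577, -0.1146, 0.2369]
eef_rot: [0.169, 0.986, 0.0, -0.0]
contact_force: [1.6, -0.4, -0.8]
width: 0.699
```

Emit:
drive_tool(
  offset=[
    [-0.05, 1, 0.1],
    [-0.05, 1, 0.1],
    [-0.05, 1, 0.1],
    [-0.05, 1, 0.1],
    [-0.05, 1, 0.1],
    [-0.05, 1, 0.1],
  ],
  rot=[
    [0, 0, 0],
    [0, 0, 0],
    [0, 0, 0],
    [0, 0, 0],
    [0, 0, 0],
    [0, 0, 0],
  ],
  grip=[-0.4, -0.4, -0.4, -0.4, -0.4, -0.4],
)

```text
time: 1.68
eef_pos: [0.4347, 0.0726, 0.2149]
eef_rot: [0.167, 0.986, -0.001, -0.002]
contact_force: [0.3, -0.9, 0.1]
width: 0.699
```

Run:
```python
from h import *
go((.4535,.1233,.10),R_of(70.5))
```

```text
off [-0.007  0.271  0.574] rot [-0.002 -0.004  0.006]
```

Emit:
drive_tool(
  offset=[
    [0, 0.271, 0.3],
    [0, 0.271, 0.57],
    [0, 0.271, 0.57],
    [0, 0.271, 0.57],
    [0, 0.271, 0.57],
    [0, 0.271, 0.57],
  ],
  rot=[
    [0, 0, 0],
    [0, 0, 0],
    [0, 0, 0],
    [0, 0, 0],
    [0, 0, 0],
    [0, 0, 0],
  ],
  grip=[-0.4, -0.4, -0.4, -0.4, -0.4, -0.4],
)

```text
time: 2.18
eef_pos: [0.4528, 0.1192, 0.1045]
eef_rot: [0.169, 0.986, -0.0, 0.001]
contact_force: [0.2, 0.2, 0.8]
width: 0.702
```

Run:
```python
from h import *
s=manip.sense();print(s['eef_pos'],s['joint_positions'].round(2)); go((.4535,.1233,.034),R_of(70.5))
d=grab('scene')
a=cv2.resize(d['pixels'][140:260,300:420],None,fx=4,fy=4,interpolation=2); 
# project expected neck/hole outline
D=d
def pr(X): c=X@D['R'].T+D['t']; q=c@D['mtx'].T; return q[:,:2]/q[:,2:]
for half,z in((30,.113),(19,.113)):
    c,s_=np.cos(np.radians(3.1)),np.sin(np.radians(3.1)); 
    X=np.array([[.6335+(c*i-s_*j)*half/1000,.0202+(s_*i+c*j)*half/1000,z] for i,j in((1,1),(1,-1),(-1,-1),(-1,1))])
    q=((pr(X)-[300,140]+.5)*4).round().astype(int); cv2.polylines(a,[q.reshape(-1,1,2)],True,(255,0,0),1)
save('a1.png',a)
```

```text
[0.45277829 0.11922068 0.10451026] [ 0.59  0.14 -0.27  0.   -1.15 -2.51]
off [0.004 0.02  0.353] rot [0.    0.002 0.001]
```

View pics/a1.png

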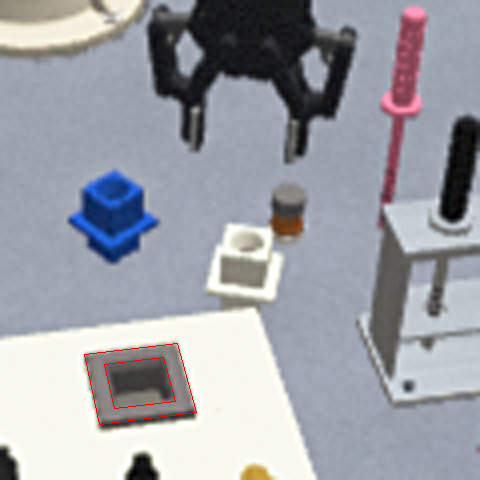

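Emit:
drive_tool(
  offset=[
    [0, 0.02, 0.1],
    [0, 0.02, 0.2],
    [0, 0.02, 0.28],
    [0, 0.02, 0.35],
    [0, 0.02, 0.35],
    [0, 0.02, 0.35],
    [0, 0.02, 0.35],
  ],
  rot=[
    [0, 0, 0],
    [0, 0, 0],
    [0, 0, 0],
    [0, 0, 0],
    [0, 0, 0],
    [0, 0, 0],
    [0, 0, 0],
  ],
  grip=[-0.4, -0.4, -0.4, -0.4, -0.4, -0.4, -0.4],
  grip_force=40,
)

```text
time: 2.82
eef_pos: [0.4548, 0.1239, 0.0354]
eef_rot: [0.169, 0.986, 0.001, 0.002]
contact_force: [0.2, 0.0, 0.5]
width: 0.7
```

Run:
```python
from h import *
s=manip.sense();print(s['eef_pos'],s['contact_force']); go((.4535,.1233,.034),R_of(70.5))
d=grab('scene')
save('a2.png',cv2.resize(d['pixels'][150:230,320:400],None,fx=6,fy=6,interpolation=2))
```

```text
[0.45476095 0.12392899 0.03535255] [0.21970169 0.04578355 0.48805537]
off [ 0.005 -0.005  0.007] rot [0.003 0.004 0.   ]
```

View pics/a2.png

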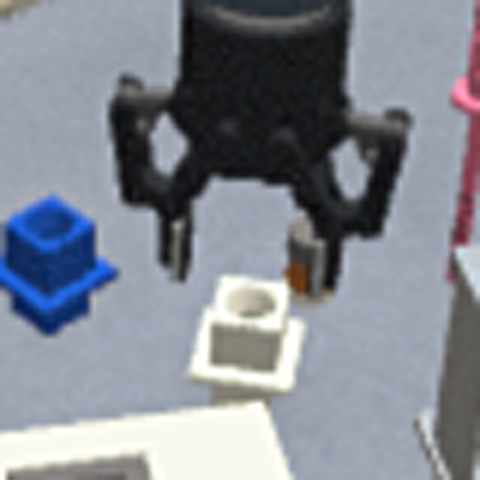

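Run:
```python
from h import *
d=load('scene');C=cloud(d)
for n,u,v in(('Lf',320+178/6,150+240/6),('Lft',320+178/6,150+270/6),('Rf',320+330/6,150+250/6),('Rf2',320+330/6,150+280/6),('vial',320+303/6,150+240/6),('palm',320+260/6,150+130/6),('guide',320+250/6,150+345/6)):
    print(n,C[int(round(v)),int(round(u))].round(3), C[int(round(v)),int(round(u))+1].round(3))
```

```text
Lf [0.454 0.089 0.103] [0.443 0.094 0.094]
Lft [0.454 0.089 0.085] [ 0.357  0.111 -0.   ]
Rf [0.472 0.157 0.104] [0.475 0.16  0.106]
Rf2 [0.472 0.159 0.085] [ 0.376  0.189 -0.   ]
vial [0.391 0.163 0.044] [0.396 0.165 0.048]
palm [0.465 0.12  0.174] [0.465 0.123 0.173]
guide [0.47  0.124 0.044] [0.472 0.126 0.046]
```

Run:
```python
from h import *
for n in('scene','top'):
    d=grab(n) if n=='top' else load(n);C=cloud(d)
    m=(np.hypot(C[...,0]-.46,C[...,1]-.124)<.075)&(C[...,2]>.064)
    p=C[m]; i=p[:,2].argsort()[:12]; print(n,m.sum(),p[i].round(3).tolist())
d=load('scene');C=cloud(d)
for v in range(186,200): print(v,[ (C[v,u].round(3)*1000).astype(int).tolist() for u in (348,349,350)],d['pixels'][v,349])
```

```text
scene 5713 [[0.454, 0.14, 0.064], [0.444, 0.13, 0.065], [0.471, 0.148, 0.078], [0.451, 0.087, 0.078], [0.473, 0.153, 0.079], [0.44, 0.095, 0.08], [0.453, 0.084, 0.08], [0.453, 0.09, 0.08], [0.477, 0.149, 0.083], [0.451, 0.084, 0.083], [0.439, 0.095, 0.083], [0.469, 0.157, 0.083]]
top 1926 [[0.433, 0.085, 0.084], [0.447, 0.083, 0.123], [0.433, 0.082, 0.124], [0.447, 0.079, 0.125], [0.43, 0.086, 0.125], [0.433, 0.086, 0.125], [0.437, 0.086, 0.126], [0.423, 0.075, 0.127], [0.43, 0.089, 0.129], [0.45, 0.079, 0.129], [0.433, 0.079, 0.131], [0.45, 0.082, 0.131]]
186 [[451, 83, 116], [453, 85, 118], [448, 89, 113]] [54 53 53]
187 [[449, 83, 111], [453, 86, 114], [452, 89, 113]] [150 149 144]
188 [[448, 84, 106], [454, 86, 111], [454, 88, 111]] [119 118 115]
189 [[447, 84, 102], [453, 86, 107], [453, 89, 107]] [100  99  95]
190 [[447, 84, 98], [452, 86, 102], [454, 89, 103]] [102 104 100]
191 [[446, 84, 93], [451, 86, 98], [453, 89, 99]] [100 102  96]
192 [[447, 84, 90], [451, 86, 94], [453, 89, 95]] [101 101  97]
193 [[447, 84, 87], [451, 87, 90], [453, 89, 91]] [99 97 94]
194 [[450, 84, 86], [452, 87, 87], [452, 90, 87]] [99 98 93]
195 [[451, 84, 83], [456, 86, 86], [454, 89, 85]] [96 98 94]
196 [[453, 84, 80], [451, 87, 78], [453, 90, 80]] [103 105 105]
197 [[365, 100, 0], [366, 103, 0], [365, 106, -2]] [155 160 172]
198 [[376, 98, 5], [371, 102, 0], [373, 105, 2]] [163 170 186]
199 [[378, 98, 3], [377, 101, 1], [378, 104, 2]] [162 168 181]
```

The camera puts the fingertips at about z 0.08, but the state implies about 0.043. Closing here is a harmless way to find out which is right.

Emit:
drive_tool(
  offset=[
    [0, 0, 0],
    [0, 0, 0],
    [0, 0, 0],
    [0, 0, 0],
    [0, 0, 0],
    [0, 0, 0],
  ],
  rot=[
    [0, 0, 0],
    [0, 0, 0],
    [0, 0, 0],
    [0, 0, 0],
    [0, 0, 0],
    [0, 0, 0],
  ],
  grip=[0.0, 0.1, 0.2, 0.3, 0.5, 0.5],
  grip_force=30,
)

```text
time: 3.42
eef_pos: [0.4531, 0.1235, 0.0332]
eef_rot: [0.169, 0.986, -0.0, -0.0]
contact_force: [0.2, -0.1, 0.2]
width: 0.254
```

Run:
```python
from h import *
s=manip.sense();print(s['eef_pos'],s['contact_force'],s['width'],s['time'])
d=grab('scene');C=cloud(d)
m=(np.hypot(C[...,0]-.46,C[...,1]-.124)<.05)&(C[...,2]>.064); p=C[m]; i=p[:,2].argsort()[:12]; print(p[i].round(3).tolist())
```

```text
[0.45314319 0.12353192 0.03318543] [ 0.17925092 -0.11767324  0.1574685 ] 0.2535568478090228 3.4167
[[0.438, 0.117, 0.064], [0.469, 0.117, 0.064], [0.469, 0.108, 0.065], [0.447, 0.112, 0.069], [0.466, 0.129, 0.071], [0.447, 0.112, 0.072], [0.468, 0.131, 0.073], [0.469, 0.134, 0.074], [0.457, 0.107, 0.074], [0.458, 0.104, 0.075], [0.449, 0.102, 0.075], [0.467, 0.128, 0.076]]
```

The fingers closed past 34 mm, so they are above the guide. The camera is right: the real fingertips sit about 36 mm behind the reported TCP. I'll open, go lower and check by camera.

Emit:
drive_tool(
  offset=[
    [0, 0, 0],
    [0, 0, 0],
    [0, 0, 0],
    [0, 0, 0],
    [0, 0, 0.06],
    [0, 0, 0.12],
    [0, 0, 0.16],
    [0, 0, 0.16],
    [0, 0, 0.16],
  ],
  rot=[
    [0, 0, 0],
    [0, 0, 0],
    [0, 0, 0],
    [0, 0, 0],
    [0, 0, 0],
    [0, 0, 0],
    [0, 0, 0],
    [0, 0, 0],
    [0, 0, 0],
  ],
  grip=[-0.4, -0.4, -0.4, -0.4, -0.4, -0.4, -0.4, -0.4, -0.4],
)

```text
time: 4.22
eef_pos: [0.453, 0.1233, 0.001]
eef_rot: [0.169, 0.986, -0.0, -0.0]
contact_force: [-0.4, -0.1, 1.4]
width: 0.704
```

Run:
```python
from h import *
s=manip.sense();print(s['eef_pos'],s['contact_force'],s['width'],s['time'])
d=grab('scene');C=cloud(d)
print('guide',fit(C,.4535,.1233,.026,.054,.064))
# finger points: outside of the guide
m=(np.hypot(C[...,0]-.455,C[...,1]-.1235)<.06)&(np.hypot(C[...,0]-.455,C[...,1]-.1235)>.028)&(C[...,2]>.034)&(d['pixels'].sum(-1)<360)
p=C[m]; i=p[:,2].argsort()[:12]; print(p[i].round(3).tolist())
save('a3.png',cv2.resize(d['pixels'][150:230,320:400],None,fx=6,fy=6,interpolation=2))
```

```text
[0.45300246 0.1233088  0.00104161] [-0.39011571 -0.12095027  1.39547393] 0.7037353448833292 4.2167
guide (98, array([453.9, 123.8]), array([33.6, 39.6]), 70.7, np.float64(0.0597))
[[0.442, 0.093, 0.043], [0.469, 0.154, 0.044], [0.474, 0.15, 0.045], [0.47, 0.147, 0.046], [0.451, 0.088, 0.047], [0.45, 0.085, 0.047], [0.444, 0.092, 0.048], [0.473, 0.15, 0.049], [0.471, 0.156, 0.05], [0.445, 0.083, 0.05], [0.471, 0.153, 0.05], [0.445, 0.08, 0.05]]
```

View pics/a3.png

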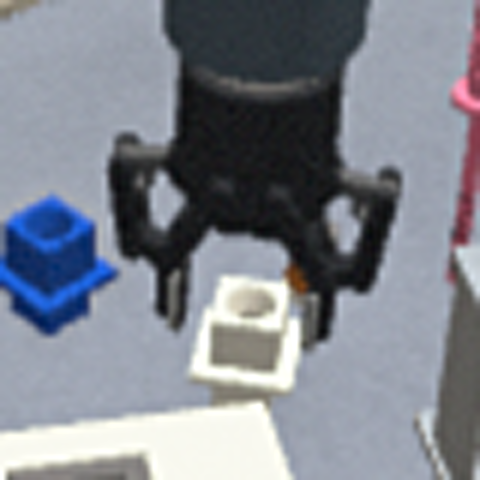

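Picture: the fingers now straddle the guide body (mouth at (250,298) in the crop), with tips at about z 0.044. I'll go 3 mm lower and close.

Emit:
drive_tool(
  offset=[
    [0, 0, 0.015],
    [0, 0, 0.015],
    [0, 0, 0.015],
    [0, 0, 0.015],
    [0, 0, 0.015],
    [0, 0, 0.015],
    [0, 0, 0.015],
    [0, 0, 0.015],
  ],
  rot=[
    [0, 0, 0],
    [0, 0, 0],
    [0, 0, 0],
    [0, 0, 0],
    [0, 0, 0],
    [0, 0, 0],
    [0, 0, 0],
    [0, 0, 0],
  ],
  grip=[-0.2, 0, 0.2, 0.4, 0.4, 0.4, 0.4, 0.4],
  grip_force=40,
)

```text
time: 4.93
eef_pos: [0.4536, 0.1237, -0.0014]
eef_rot: [0.169, 0.986, 0.0, 0.0]
contact_force: [-0.9, -0.4, 4.4]
width: 0.396
```

Emit:
drive_tool(
  offset=[
    [0, 0, -0.3],
    [0, 0, -0.6],
    [0, 0, -0.8],
    [0, 0, -0.8],
    [0, 0, -0.8],
    [0, 0, -0.8],
    [0, 0, -0.8],
  ],
  rot=[
    [0, 0, 0],
    [0, 0, 0],
    [0, 0, 0],
    [0, 0, 0],
    [0, 0, 0],
    [0, 0, 0],
    [0, 0, 0],
  ],
  grip=[0.4, 0.4, 0.4, 0.4, 0.4, 0.4, 0.4],
)

```text
time: 5.52
eef_pos: [0.4522, 0.1234, 0.1572]
eef_rot: [0.169, 0.986, -0.0, -0.001]
contact_force: [-0.7, -1.4, -1.2]
width: 0.393
```

Run:
```python
from h import *
s=manip.sense();print(s['eef_pos'],s['joint_positions'].round(2)); 
for n in('scene','top'):
    d=grab(n);C=cloud(d)
    print(n,[fit(C,*s['eef_pos'][:2],r,z0,z1) for r,z0,z1 in((.028,.2,.225),(.038,.175,.2),(.028,.155,.175))])
go((.6335,.0202,s['eef_pos'][2]+.02),R_of(70.5+22.6),s)
```

```text
[0.45223473 0.12338019 0.15716974] [ 0.6   0.11 -0.17 -0.   -1.29 -2.51]
scene [(232, array([454.7, 119.1]), array([45.5, 43.4]), 24.0, np.float64(0.2136)), (132, array([461.2, 117.6]), array([50.6, 34. ]), 72.0, np.float64(0.1903)), (51, array([464.9, 116.2]), array([30.6,  6.5]), 71.4, np.float64(0.1675))]
top [(0, array([0., 0.]), array([0., 0.]), 0.0, np.float64(nan)), (16, array([441.7,  99.7]), array([11. , 46.8]), 57.7, np.float64(0.1871)), (0, array([0., 0.]), array([0., 0.]), 0.0, np.float64(nan))]
off [-1.026 -0.184 -0.102] rot [-0.001 -0.003 -0.502]h.py:14: RuntimeWarning: Mean of empty slice.
  q=cv2.minAreaRect(p[:,:2].astype(np.float32)*1000); return len(p),np.round(q[0],1),np.round(q[1],1),round(q[2],1),p[:,2].mean().round(4)
  ret = ret.dtype.type(ret / rcount)
```

Emit:
drive_tool(
  offset=[
    [-1, -0.18, 0],
    [-1, -0.18, 0],
    [-1, -0.18, 0],
    [-1, -0.18, 0],
    [-1, -0.18, 0],
    [-1, -0.18, 0],
    [-1, -0.18, 0],
    [-1, -0.18, 0],
    [-1, -0.18, 0],
  ],
  rot=[
    [0, 0, -0.5],
    [0, 0, -0.5],
    [0, 0, -0.5],
    [0, 0, -0.5],
    [0, 0, -0.5],
    [0, 0, -0.5],
    [0, 0, -0.5],
    [0, 0, -0.5],
    [0, 0, -0.5],
  ],
  grip=[0.4, 0.4, 0.4, 0.4, 0.4, 0.4, 0.4, 0.4, 0.4],
)

```text
time: 6.37
eef_pos: [0.6287, 0.0233, 0.1576]
eef_rot: [-0.027, 1.0, -0.0, -0.001]
contact_force: [0.4, 0.1, -0.5]
width: 0.389
```

Run:
```python
from h import *
s=manip.sense();print(s['eef_pos'],s['joint_positions'].round(2)); 
go((.6335,.0202,s['eef_pos'][2]),R_of(93.1),s)
d=grab('scene');C=cloud(d)
print([fit(C,*s['eef_pos'][:2],r,z0,z1) for r,z0,z1 in((.038,.184,.196),(.028,.159,.178))])
save('a4.png',cv2.resize(d['pixels'][170:270,280:400],None,fx=6,fy=6,interpolation=2))
```

```text
[0.62870437 0.02329495 0.15762826] [ 0.28  0.43  0.26 -0.   -1.4  -1.8 ]
off [-0.023 -0.017 -0.   ] rot [-0.    -0.002 -0.001]
[(141, array([639.8,  22. ]), array([32.1, 51.1]), 0.4, np.float64(0.1902)), (55, array([642.3,  21.5]), array([31.1,  9.3]), 80.0, np.float64(0.1673))]
```

View pics/a4.png

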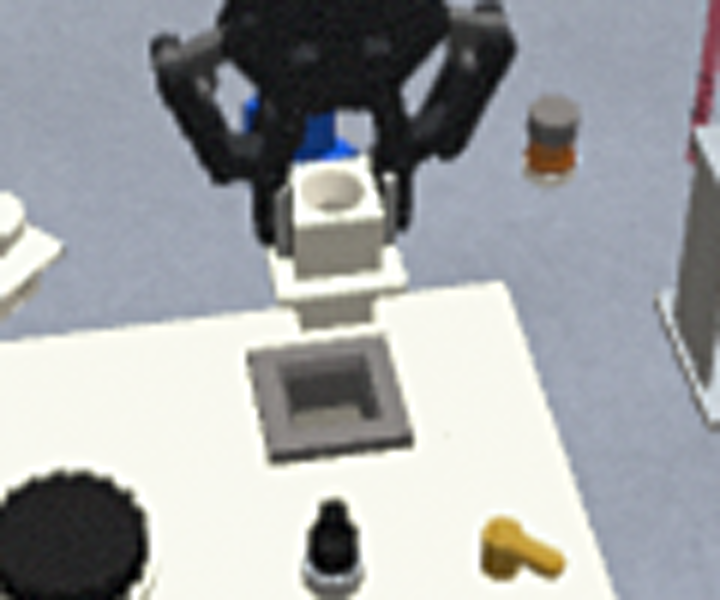

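Emit:
drive_tool(
  offset=[
    [-0.022, -0.012, 0.08],
    [-0.022, -0.012, 0.16],
    [-0.022, -0.012, 0.19],
    [-0.022, -0.012, 0.21],
    [-0.022, -0.012, 0.23],
    [-0.022, -0.012, 0.25],
    [-0.022, -0.012, 0.25],
    [-0.022, -0.012, 0.25],
  ],
  rot=[
    [0, 0, 0],
    [0, 0, 0],
    [0, 0, 0],
    [0, 0, 0],
    [0, 0, 0],
    [0, 0, 0],
    [0, 0, 0],
    [0, 0, 0],
  ],
  grip=[0.4, 0.4, 0.4, 0.4, 0.4, 0.4, 0.4, 0.4],
)

```text
time: 7.08
eef_pos: [0.6343, 0.0208, 0.1086]
eef_rot: [-0.026, 1.0, -0.0, 0.0]
contact_force: [-0.0, 0.0, -0.0]
width: 0.388
```

Emit:
drive_tool(
  offset=[
    [0, 0, 0.015],
    [0, 0, 0.03],
    [0, 0, 0.045],
    [0, 0, 0.06],
    [0, 0, 0.07],
    [0, 0, 0.08],
    [0, 0, 0.085],
    [0, 0, 0.085],
    [0, 0, 0.085],
  ],
  rot=[
    [0, 0, 0],
    [0, 0, 0],
    [0, 0, 0],
    [0, 0, 0],
    [0, 0, 0],
    [0, 0, 0],
    [0, 0, 0],
    [0, 0, 0],
    [0, 0, 0],
  ],
  grip=[0.4, 0.4, 0.4, 0.4, 0.4, 0.4, 0.4, 0.4, 0.4],
)

```text
time: 7.83
eef_pos: [0.6341, 0.0211, 0.0908]
eef_rot: [-0.026, 1.0, 0.0, -0.0]
contact_force: [-0.0, 3.5, -1.8]
width: 0.391
```

Emit:
drive_tool(
  offset=[
    [0, 0, 0.008],
    [0, 0, 0.014],
    [0, 0, 0.019],
    [0, 0, 0.019],
    [0, 0, 0.019],
  ],
  rot=[
    [0, 0, 0],
    [0, 0, 0],
    [0, 0, 0],
    [0, 0, 0],
    [0, 0, 0],
  ],
  grip=[0.4, 0.4, 0.4, 0.4, 0.4],
)

```text
time: 8.25
eef_pos: [0.6345, 0.0211, 0.0877]
eef_rot: [-0.026, 1.0, 0.0, 0.0]
contact_force: [-1.7, 5.4, 1.6]
width: 0.39
```

Emit:
drive_tool(
  offset=[
    [0, 0, 0.008],
    [0, 0, 0.008],
    [0, 0, 0.008],
    [0, 0, 0],
    [0, 0, 0],
    [0, 0, 0],
    [0, 0, 0],
    [0, 0, 0],
  ],
  rot=[
    [0, 0, 0],
    [0, 0, 0],
    [0, 0, 0],
    [0, 0, 0],
    [0, 0, 0],
    [0, 0, 0],
    [0, 0, 0],
    [0, 0, 0],
  ],
  grip=[0.4, 0.4, 0.4, 0.1, -0.1, -0.3, -0.3, -0.3],
)

```text
time: 8.92
eef_pos: [0.634, 0.0201, 0.087]
eef_rot: [-0.026, 1.0, -0.0, -0.0]
contact_force: [0.5, -0.0, -0.0]
width: 0.653
```

Emit:
drive_tool(
  offset=[
    [0, 0, -0.1],
    [0, 0, -0.3],
    [0, 0, -0.5],
    [0, 0, -0.8],
    [0, 0, -0.8],
    [0, 0, -0.8],
    [0, 0, -0.8],
  ],
  rot=[
    [0, 0, 0],
    [0, 0, 0],
    [0, 0, 0],
    [0, 0, 0],
    [0, 0, 0],
    [0, 0, 0],
    [0, 0, 0],
  ],
  grip=[-0.3, -0.3, -0.3, -0.3, -0.3, -0.3, -0.3],
)

```text
time: 9.5
eef_pos: [0.6348, 0.0207, 0.2487]
eef_rot: [-0.026, 1.0, 0.0, 0.001]
contact_force: [0.8, 0.5, 0.3]
width: 0.65
```

Run:
```python
from h import *
s=manip.sense();print(s['eef_pos'],s['joint_positions'].round(2)); 
d=grab('scene');C=cloud(d)
print([fit(C,.634,.021,r,z0,z1) for r,z0,z1 in((.028,.144,.154),(.038,.114,.124))])
# tilt-45 grasp target: heading of tool z h; jaw heading h+90
print('mouth px')
for hd in (0,15,25): go((.5,.15,.30),R_of(hd+90,45),s)
save('a5.png',cv2.resize(d['pixels'][170:270,300:420],None,fx=5,fy=5,interpolation=2))
```

```text
[0.63479667 0.02068242 0.24866602] [ 0.28  0.43  0.48  0.   -1.62 -1.8 ]
[(137, array([634.6,  19.4]), array([36.4, 34.3]), 3.1, np.float64(0.1489)), (215, array([637.2,  19.5]), array([56.1, 59.2]), 2.1, np.float64(0.1187))]
mouth px
off [ 0.639  0.681 -0.258] rot [ 0.027 -0.996  0.063]
off [ 0.639  0.681 -0.258] rot [-0.104 -0.993 -0.253]
off [ 0.639  0.681 -0.258] rot [-0.192 -0.984 -0.463]
```

View pics/a5.png

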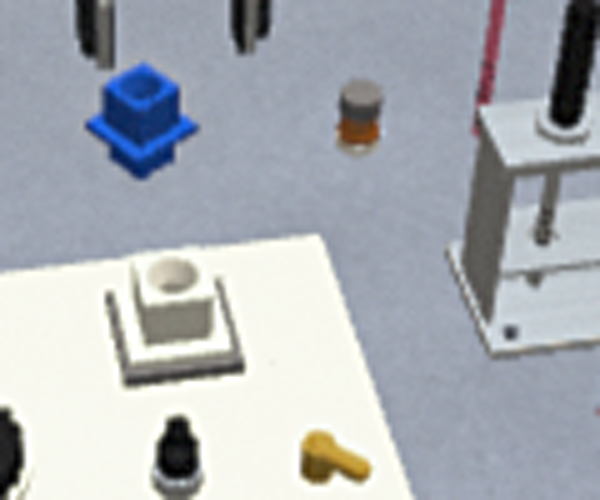

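Run:
```python
from h import *
s=manip.sense(); go((.47,.20,.27),R_of(120,45),s); print(R_of(120,45).round(2))
```

```text
off [ 0.772  0.938 -0.115] rot [-0.235 -0.982 -0.569]
[[-0.61 -0.5   0.61]
 [-0.35  0.87  0.35]
 [-0.71  0.   -0.71]]
```

Emit:
drive_tool(
  offset=[
    [0.77, 0.94, -0.115],
    [0.77, 0.94, -0.115],
    [0.77, 0.94, -0.115],
    [0.77, 0.94, -0.115],
    [0.77, 0.94, -0.115],
    [0.77, 0.94, -0.115],
    [0.77, 0.94, -0.115],
    [0.77, 0.94, -0.115],
    [0.77, 0.94, -0.115],
    [0.77, 0.94, -0.115],
    [0.77, 0.94, -0.115],
  ],
  rot=[
    [-0.235, -0.982, -0.569],
    [-0.235, -0.982, -0.569],
    [-0.235, -0.982, -0.569],
    [-0.235, -0.982, -0.569],
    [-0.235, -0.982, -0.569],
    [-0.235, -0.982, -0.569],
    [-0.235, -0.982, -0.569],
    [-0.235, -0.982, -0.569],
    [-0.235, -0.982, -0.569],
    [-0.235, -0.982, -0.569],
    [-0.235, -0.982, -0.569],
  ],
  grip=[-0.3, -0.3, -0.3, -0.3, -0.3, -0.3, -0.3, -0.3, -0.3, -0.3, -0.3],
)

```text
time: 10.47
eef_pos: [0.4713, 0.2003, 0.271]
eef_rot: [-0.239, 0.893, 0.099, 0.37]
contact_force: [-0.2, 0.3, 0.2]
width: 0.644
```

Run:
```python
from h import *
s=manip.sense();print(s['time'],s['eef_pos'],s['joint_positions'].round(2))
A=Ro.from_quat(s['eef_rot']).as_matrix(); print(A.round(3))
d=grab('scene');C=cloud(d)
L=(C-s['eef_pos'])@A  # tool frame
m=(abs(L[...,0])<.025)&(abs(L[...,1])<.07)&(L[...,2]>-.16)&(L[...,2]<.02)
p=L[m]
for sg in(-1,1):
    q=p[(p[:,1]*sg>.015)]; i=q[:,2].argsort()[::-1][:10]; print(sg,(q[i]*1000).round().astype(int).tolist())
save('a6.png',cv2.resize(d['pixels'][100:240,320:480],None,fx=4.5,fy=4.5,interpolation=2))
zt=A[:,2]; go(np.array([.527,.244,.175])-.045*R_of(120,45)[:,2],R_of(120,45),s)
```

```text
10.4667 [0.47134279 0.20031144 0.27099885] [ 0.86 -0.41 -0.78  0.52 -0.5  -2.28]
[[-0.613 -0.499  0.613]
 [-0.353  0.867  0.352]
 [-0.707 -0.001 -0.707]]
-1 [[-4, -36, -41], [-5, -30, -41], [9, -33, -42], [-7, -34, -42], [-9, -29, -42], [0, -36, -43], [8, -37, -43], [-8, -31, -43], [-4, -35, -43], [2, -37, -44]]
1 [[-7, 27, -41], [4, 29, -41], [-9, 29, -42], [-3, 28, -42], [3, 26, -42], [-9, 26, -43], [-2, 26, -43], [7, 26, -44], [-4, 28, -44], [-8, 32, -45]]
off [0.092 0.05  0.362] rot [-0.002  0.    -0.001]
```

View pics/a6.png

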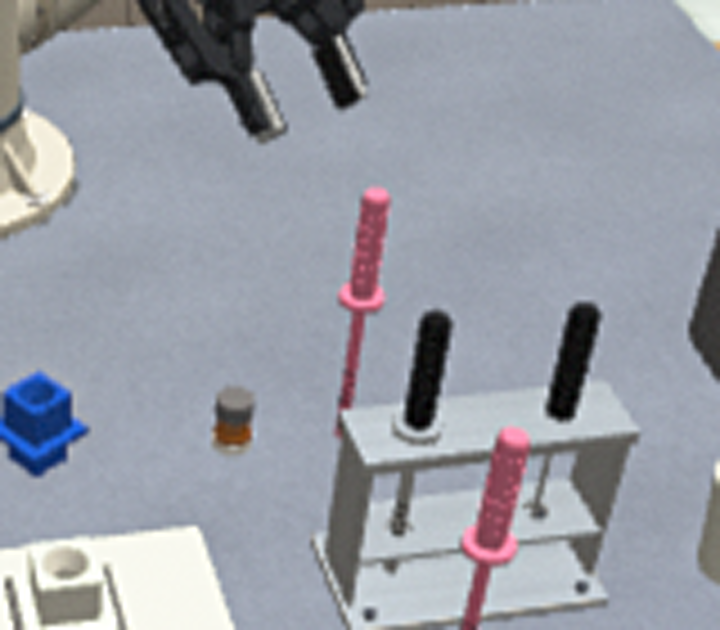

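Emit:
drive_tool(
  offset=[
    [0.09, 0.05, 0.2],
    [0.09, 0.05, 0.36],
    [0.09, 0.05, 0.36],
    [0.09, 0.05, 0.36],
    [0.09, 0.05, 0.36],
    [0.09, 0.05, 0.36],
  ],
  rot=[
    [0, 0, 0],
    [0, 0, 0],
    [0, 0, 0],
    [0, 0, 0],
    [0, 0, 0],
    [0, 0, 0],
  ],
  grip=[-0.3, -0.3, -0.3, -0.3, -0.3, -0.3],
)

```text
time: 11.02
eef_pos: [0.5, 0.2281, 0.2084]
eef_rot: [-0.238, 0.892, 0.099, 0.371]
contact_force: [-0.3, -1.1, 0.8]
width: 0.65
```

Run:
```python
from h import *
s=manip.sense();print(s['eef_pos'])
A=Ro.from_quat(s['eef_rot']).as_matrix()
d=grab('scene');C=cloud(d)
m=(np.hypot(C[...,0]-.53,C[...,1]-.243)<.025)&(C[...,2]>.15)&(C[...,2]<.2)
print('handle front',m.sum(),C[m].mean(0).round(4),'tool y',((C[m]-s['eef_pos'])@A[:,1]).mean().round(4), 'expected axis y',((np.array([.527,.244,.175])-s['eef_pos'])@A).round(4))
L=(C-s['eef_pos'])@A
m=(abs(L[...,0])<.02)&(abs(L[...,1])<.06)&(L[...,2]>-.07)&(L[...,2]<-.035); 
for sg in(-1,1):
    q=L[m&(L[...,1]*sg>.01)]; print(sg,len(q),np.percentile(q,[1,50,99],axis=0).round(3).tolist())
go(np.array([.527,.244,.175])+.056*R_of(120,45)[:,2],R_of(120,45),s)
```

```text
[0.49997328 0.22808819 0.20838787]
handle front 106 [0.5339 0.2424 0.1749] tool y -0.0045 expected axis y [0.0015 0.0003 0.0458]
-1 92 [[-0.013, -0.044, -0.069], [-0.006, -0.037, -0.056], [0.008, -0.029, -0.042]]
1 90 [[-0.013, 0.024, -0.069], [-0.004, 0.028, -0.056], [0.012, 0.041, -0.042]]
off [0.008 0.002 0.509] rot [-0.002  0.003 -0.001]
```

Emit:
drive_tool(
  offset=[
    [0.008, 0, 0.12],
    [0.008, 0, 0.24],
    [0.008, 0, 0.36],
    [0.008, 0, 0.45],
    [0.008, 0, 0.51],
    [0.008, 0, 0.51],
    [0.008, 0, 0.51],
  ],
  rot=[
    [0, 0, 0],
    [0, 0, 0],
    [0, 0, 0],
    [0, 0, 0],
    [0, 0, 0],
    [0, 0, 0],
    [0, 0, 0],
  ],
  grip=[-0.3, -0.3, -0.3, -0.3, -0.3, -0.3, -0.3],
)

```text
time: 11.65
eef_pos: [0.5669, 0.2521, 0.1624]
eef_rot: [-0.249, 0.899, 0.11, 0.344]
contact_force: [-0.0, 0.1, 0.7]
width: 0.648
```

Emit:
drive_tool(
  offset=[
    [0, 0, 0],
    [0, 0, 0],
    [0, 0, 0],
    [0, 0, 0],
    [0, 0, 0],
    [0, 0, 0],
    [0, 0, 0],
  ],
  rot=[
    [0, 0, 0],
    [0, 0, 0],
    [0, 0, 0],
    [0, 0, 0],
    [0, 0, 0],
    [0, 0, 0],
    [0, 0, 0],
  ],
  grip=[0, 0.2, 0.4, 0.6, 0.8, 0.8, 0.8],
  grip_force=70,
)

```text
time: 12.23
eef_pos: [0.5661, 0.2536, 0.1629]
eef_rot: [-0.25, 0.898, 0.111, 0.344]
contact_force: [-8.6, 14.1, 1.8]
width: 0.206
```

Run:
```python
from h import *
s=manip.sense();print(s['eef_pos'],s['contact_force'],s['joint_positions'].round(2))
go(s['eef_pos']+[0,0,.06],R_of(120,45),s); go(s['eef_pos']+[0,0,.19],R_of(120,45),s)
```

```text
[0.56608084 0.25361572 0.16293066] [-8.60050656 14.13239928  1.77349526] [ 0.64 -0.03 -0.81  0.68 -0.07 -2.33]
off [-0.202  0.008 -0.222] rot [ 0.05  -0.059  0.004]
off [-0.64   0.025 -0.701] rot [ 0.05  -0.059  0.004]
```

The j5 limit stopped the hand about 27 mm too high on the handle. I'll let go and regrasp lower with a 25° tilt.

Emit:
drive_tool(
  offset=[
    [0, 0, 0],
    [0, 0, 0],
    [0, 0, 0],
    [0, 0, 0],
    [0, 0, -0.1],
    [0, 0, -0.25],
    [0, 0, -0.4],
    [0, 0, -0.5],
    [0, 0, -0.5],
    [0, 0, -0.5],
  ],
  rot=[
    [0, 0, 0],
    [0, 0, 0],
    [0, 0, 0],
    [0, 0, 0],
    [0, 0, 0],
    [0, 0, 0],
    [0, 0, 0],
    [0, 0, 0],
    [0, 0, 0],
    [0, 0, 0],
  ],
  grip=[0.5, 0.3, 0.0, -0.3, -0.3, -0.3, -0.3, -0.3, -0.3, -0.3],
  grip_force=40,
)

```text
time: 13.07
eef_pos: [0.5103, 0.2141, 0.2367]
eef_rot: [-0.248, 0.899, 0.11, 0.344]
contact_force: [0.8, -0.2, -0.4]
width: 0.651
```

Run:
```python
from h import *
s=manip.sense();print(s['eef_pos'],s['joint_positions'].round(2))
d=grab('scene');C=cloud(d)
for c in((.53,.243),(.526,.333)):
  for z in(.155,.175,.195,.207):
    m=(np.hypot(C[...,0]-c[0],C[...,1]-c[1])<.03)&(abs(C[...,2]-z)<.006)&(d['pixels'].sum(-1)<200); print(z,m.sum(),C[m].mean(0).round(4))
R=R_of(120,25); g=np.array([.527,.243,.170]); go(g-.06*R[:,2],R,s)
```

```text
[0.51031835 0.21410119 0.23665299] [ 0.76 -0.25 -0.67  0.29 -0.43 -2.01]
0.155 21 [0.5355 0.2402 0.1549]
0.175 24 [0.5359 0.2407 0.1752]
0.195 23 [0.5359 0.2401 0.1952]
0.207 28 [0.5354 0.2408 0.2074]
0.155 25 [0.5289 0.3316 0.1553]
0.175 25 [0.5292 0.3308 0.1753]
0.195 27 [0.5289 0.3322 0.1949]
0.207 27 [0.5275 0.3332 0.2068]
off [0.028 0.081 0.06 ] rot [0.046 0.385 0.008]
```

Emit:
drive_tool(
  offset=[
    [0.028, 0.07, 0.06],
    [0.028, 0.07, 0.06],
    [0.028, 0.07, 0.06],
    [0.028, 0.07, 0.06],
    [0.028, 0.07, 0.06],
    [0.028, 0.07, 0.06],
  ],
  rot=[
    [0.046, 0.385, 0],
    [0.046, 0.385, 0],
    [0.046, 0.385, 0],
    [0.046, 0.385, 0],
    [0.046, 0.385, 0],
    [0.046, 0.385, 0],
  ],
  grip=[-0.3, -0.3, -0.3, -0.3, -0.3, -0.3],
)

```text
time: 13.62
eef_pos: [0.5058, 0.2277, 0.2207]
eef_rot: [-0.256, 0.943, 0.054, 0.207]
contact_force: [-0.3, 0.2, 0.0]
width: 0.653
```

Run:
```python
from h import *
s=manip.sense();print(s['eef_pos'],s['joint_positions'].round(2))
R=R_of(120,25); g=np.array([.5285,.241,.170]); go(g+.056*R[:,2],R,s)
```

```text
[0.50578795 0.22768799 0.22066149] [ 0.79 -0.06 -0.34  0.14 -0.88 -1.89]
off [-0.015  0.002  0.565] rot [-0.003 -0.007  0.008]
```

Emit:
drive_tool(
  offset=[
    [-0.015, 0, 0.12],
    [-0.015, 0, 0.24],
    [-0.015, 0, 0.36],
    [-0.015, 0, 0.48],
    [-0.015, 0, 0.56],
    [-0.015, 0, 0.56],
    [-0.015, 0, 0.56],
    [-0.015, 0, 0.56],
  ],
  rot=[
    [0, 0, 0],
    [0, 0, 0],
    [0, 0, 0],
    [0, 0, 0],
    [0, 0, 0],
    [0, 0, 0],
    [0, 0, 0],
    [0, 0, 0],
  ],
  grip=[-0.3, -0.3, -0.3, -0.3, -0.3, -0.3, -0.3, -0.3],
)

```text
time: 14.28
eef_pos: [0.5493, 0.2529, 0.1235]
eef_rot: [-0.256, 0.942, 0.054, 0.209]
contact_force: [0.1, -0.1, 0.4]
width: 0.65
```

Emit:
drive_tool(
  offset=[
    [0, 0, 0],
    [0, 0, 0],
    [0, 0, 0],
    [0, 0, 0],
    [0, 0, 0],
    [0, 0, 0],
    [0, 0, 0],
    [0, 0, 0],
  ],
  rot=[
    [0, 0, 0],
    [0, 0, 0],
    [0, 0, 0],
    [0, 0, 0],
    [0, 0, 0],
    [0, 0, 0],
    [0, 0, 0],
    [0, 0, 0],
  ],
  grip=[0, 0.2, 0.4, 0.6, 0.8, 0.8, 0.8, 0.8],
  grip_force=80,
)

```text
time: 14.95
eef_pos: [0.5492, 0.2545, 0.1235]
eef_rot: [-0.256, 0.942, 0.055, 0.209]
contact_force: [-4.6, 2.7, 3.5]
width: 0.191
```

Run:
```python
from h import *
s=manip.sense();print(s['eef_pos'],s['contact_force'],s['joint_positions'].round(2))
A=Ro.from_quat(s['eef_rot']).as_matrix();print('zt',A[:,2].round(3),'grasp',(s['eef_pos']-.055*A[:,2]).round(4))
go(s['eef_pos']+[0,0,.19],A,s)
```

```text
[0.5492409  0.25447998 0.1235181 ] [-4.63280501  2.67171839  3.4637563 ] [ 0.75  0.1  -0.43  0.17 -0.61 -1.91]
zt [ 0.366  0.211 -0.906] grasp [0.5291 0.2429 0.1734]
off [-0.401 -0.002 -0.861] rot [0. 0. 0.]
```

Emit:
drive_tool(
  offset=[
    [-0.05, 0, -0.108],
    [-0.1, 0, -0.215],
    [-0.2, 0, -0.43],
    [-0.3, 0, -0.645],
    [-0.4, 0, -0.86],
    [-0.4, 0, -0.86],
    [-0.4, 0, -0.86],
    [-0.4, 0, -0.86],
    [-0.4, 0, -0.86],
  ],
  rot=[
    [0, 0, 0],
    [0, 0, 0],
    [0, 0, 0],
    [0, 0, 0],
    [0, 0, 0],
    [0, 0, 0],
    [0, 0, 0],
    [0, 0, 0],
    [0, 0, 0],
  ],
  grip=[0.8, 0.8, 0.8, 0.8, 0.8, 0.8, 0.8, 0.8, 0.8],
)

```text
time: 15.7
eef_pos: [0.5484, 0.2537, 0.3103]
eef_rot: [-0.256, 0.943, 0.054, 0.207]
contact_force: [0.1, -0.1, -1.5]
width: 0.187
```

```bash
cat >> h.py <<'E'
def rodpose(s,tag='',view=('scene','top')):
    A=Ro.from_quat(s['eef_rot']).as_matrix(); print('eef',s['eef_pos'].round(4),'j',s['joint_positions'].round(2),'F',s['contact_force'].round(1),'w',round(s['width'],3))
    for n in view:
        d=grab(n);C=cloud(d); L=(C-s['eef_pos'])@A
        # points ahead of the hand (beyond fingertips), near tool plane y~0
        m=(abs(L[...,1])<.03)&(abs(L[...,0])<.15)&(L[...,2]>-.025)&(L[...,2]<.16); p=C[m]
        np.save('rod_%s.npy'%n,p)
        zs=np.arange(p[:,2].min(),p[:,2].max()+.01,.01) if len(p) else []
        print(n,len(p),[(round(a,3),int(k.sum()),(p[k].mean(0)*1000).round(1).tolist()) for a in zs if (k:=(abs(p[:,2]-a)<.005)).sum()>1])
E
python3 - <<'E'
from h import *
s=manip.sense(); rodpose(s)
d=load('scene'); save('a7.png',cv2.resize(d['pixels'][80:240,300:460],None,fx=3.75,fy=3.75,interpolation=2))
E
```

```text
eef [0.5484 0.2537 0.3103] j [ 0.76  0.02 -0.02  0.11 -1.11 -1.83] F [ 0.1 -0.1 -1.5] w 0.187
scene 466 [(np.float64(0.112), 3, [514.8, 207.3, 113.3]), (np.float64(0.122), 12, [519.1, 228.8, 124.7]), (np.float64(0.132), 231, [524.6, 235.6, 131.5]), (np.float64(0.172), 2, [628.9, 266.7, 174.9]), (np.float64(0.182), 2, [627.1, 266.8, 184.7]), (np.float64(0.202), 22, [589.0, 256.5, 203.7]), (np.float64(0.212), 11, [530.2, 241.3, 212.8]), (np.float64(0.222), 10, [531.4, 241.8, 223.0]), (np.float64(0.232), 13, [529.8, 241.0, 231.6]), (np.float64(0.242), 11, [531.4, 241.8, 242.5]), (np.float64(0.252), 13, [530.6, 241.4, 251.9]), (np.float64(0.262), 12, [530.5, 241.9, 262.1]), (np.float64(0.272), 14, [531.3, 240.5, 272.7]), (np.float64(0.282), 11, [531.3, 241.2, 282.0]), (np.float64(0.292), 15, [531.8, 241.3, 292.4]), (np.float64(0.302), 11, [531.7, 240.4, 301.8]), (np.float64(0.312), 8, [532.7, 241.0, 309.6]), (np.float64(0.322), 58, [537.3, 240.1, 323.3]), (np.float64(0.332), 6, [537.2, 243.2, 329.6])]
top 132 [(np.float64(0.119), 8, [513.2, 210.0, 121.8]), (np.float64(0.129), 107, [526.0, 222.0, 129.6]), (np.float64(0.139), 4, [513.9, 211.8, 135.9]), (np.float64(0.179), 2, [612.5, 259.1, 180.0]), (np.float64(0.199), 9, [618.3, 263.3, 200.4])]
```

View pics/a7.png

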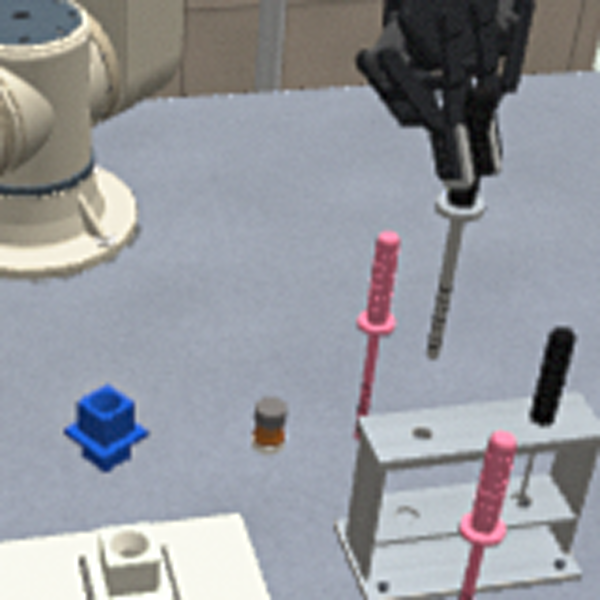

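Run:
```python
from h import *
s=manip.sense(); A=Ro.from_quat(s['eef_rot']).as_matrix(); go(s['eef_pos']+[.1065,-.222,0.01],R_of(120,25.5),s)
```

```text
off [ 0.073 -1.227 -0.082] rot [-0.002 -0.019  0.009]
```

Emit:
drive_tool(
  offset=[
    [0, -0.2, -0.05],
    [0.03, -0.4, -0.05],
    [0.04, -0.6, -0.05],
    [0.05, -0.8, -0.06],
    [0.06, -1, -0.065],
    [0.06, -1, -0.065],
  ],
  rot=[
    [0, -0.01, 0],
    [0, -0.01, 0],
    [0, -0.01, 0],
    [0, -0.01, 0],
    [0, -0.01, 0],
    [0, -0.01, 0],
  ],
  grip=[0.8, 0.8, 0.8, 0.8, 0.8, 0.8],
)

```text
time: 16.3
eef_pos: [0.638, 0.0666, 0.3174]
eef_rot: [-0.253, 0.943, 0.054, 0.21]
contact_force: [-0.6, 0.6, -2.2]
width: 0.191
```

Emit:
drive_tool(
  offset=[
    [0.007, -0.1, -0.01],
    [0.013, -0.227, -0.017],
    [0.013, -0.227, -0.017],
    [0.013, -0.227, -0.017],
    [0.013, -0.227, -0.017],
    [0.013, -0.227, -0.017],
  ],
  rot=[
    [0, 0, 0],
    [0, 0, 0],
    [0, 0, 0],
    [0, 0, 0],
    [0, 0, 0],
    [0, 0, 0],
  ],
  grip=[0.8, 0.8, 0.8, 0.8, 0.8, 0.8],
)

```text
time: 16.8
eef_pos: [0.6552, 0.0327, 0.3213]
eef_rot: [-0.256, 0.942, 0.055, 0.211]
contact_force: [0.5, 0.3, -1.4]
width: 0.192
```

Run:
```python
from h import *
s=manip.sense(); rodpose(s)
C=cloud(load('scene')); print('mouth',fit(C,.634,.02,.028,.144,.154))
A=Ro.from_quat(s['eef_rot']).as_matrix(); print(A.T[:, 2].round(4)); go(s['eef_pos']+[0,0,-.1],A,s)
```

```text
eef [0.6552 0.0327 0.3213] j [ 0.2   0.17  0.27 -0.14 -1.25 -1.23] F [ 0.5  0.3 -1.4] w 0.192
scene 445 [(np.float64(0.12), 7, [614.2, -2.5, 121.0]), (np.float64(0.13), 11, [629.1, 15.3, 133.0]), (np.float64(0.14), 59, [638.4, 16.5, 141.5]), (np.float64(0.15), 130, [635.2, 19.4, 149.4]), (np.float64(0.21), 5, [639.1, 21.5, 213.9]), (np.float64(0.22), 12, [638.5, 21.8, 220.1]), (np.float64(0.23), 12, [639.5, 21.5, 230.1]), (np.float64(0.24), 13, [638.9, 21.3, 239.9]), (np.float64(0.25), 15, [639.2, 21.6, 250.3]), (np.float64(0.26), 13, [638.1, 21.2, 259.8]), (np.float64(0.27), 13, [639.5, 21.4, 270.2]), (np.float64(0.28), 15, [639.4, 20.9, 280.0]), (np.float64(0.29), 14, [639.1, 21.2, 289.9]), (np.float64(0.3), 14, [639.0, 21.3, 299.4]), (np.float64(0.31), 16, [639.4, 20.4, 309.8]), (np.float64(0.32), 11, [639.6, 21.0, 318.8]), (np.float64(0.33), 49, [644.3, 19.9, 333.0]), (np.float64(0.34), 36, [643.3, 22.7, 337.1])]
top 0 []
mouth (143, array([634.4,  19.1]), array([37.9, 33.8]), 2.7, np.float64(0.149))
[-0.4267 -0.0037 -0.9044]
off [0.213 0.002 0.452] rot [0. 0. 0.]
```

Emit:
drive_tool(
  offset=[
    [0.065, -0.005, 0.11],
    [0.118, -0.005, 0.221],
    [0.139, -0.005, 0.266],
    [0.149, -0.005, 0.289],
    [0.16, -0.005, 0.311],
    [0.17, -0.005, 0.334],
    [0.181, -0.005, 0.357],
    [0.181, -0.005, 0.357],
    [0.181, -0.005, 0.357],
  ],
  rot=[
    [0, 0, 0],
    [0, 0, 0],
    [0, 0, 0],
    [0, 0, 0],
    [0, 0, 0],
    [0, 0, 0],
    [0, 0, 0],
    [0, 0, 0],
    [0, 0, 0],
  ],
  grip=[0.8, 0.8, 0.8, 0.8, 0.8, 0.8, 0.8, 0.8, 0.8],
)

```text
time: 17.65
eef_pos: [0.6546, 0.0298, 0.2423]
eef_rot: [-0.256, 0.942, 0.055, 0.212]
contact_force: [0.3, 0.0, -1.7]
width: 0.186
```

Emit:
drive_tool(
  offset=[
    [0.032, 0, 0.068],
    [0.064, 0, 0.136],
    [0.096, 0, 0.204],
    [0.128, 0, 0.271],
    [0.16, 0, 0.339],
    [0.181, 0, 0.384],
    [0.192, 0, 0.407],
    [0.192, 0, 0.407],
    [0.192, 0, 0.407],
  ],
  rot=[
    [0, 0, 0],
    [0, 0, 0],
    [0, 0, 0],
    [0, 0, 0],
    [0, 0, 0],
    [0, 0, 0],
    [0, 0, 0],
    [0, 0, 0],
    [0, 0, 0],
  ],
  grip=[0.8, 0.8, 0.8, 0.8, 0.8, 0.8, 0.8, 0.8, 0.8],
)

```text
time: 18.4
eef_pos: [0.6552, 0.0294, 0.1528]
eef_rot: [-0.256, 0.942, 0.055, 0.212]
contact_force: [-0.1, -0.6, -0.4]
width: 0.192
```

Run:
```python
from h import *
s=manip.sense(); rodpose(s,view=('scene',))
d=load('scene');C=cloud(d); A=Ro.from_quat(s['eef_rot']).as_matrix(); go(s['eef_pos']+[0,0,-.02],A,s)
print('mouth',fit(C,.634,.02,.028,.144,.151))
```

```text
eef [0.6552 0.0294 0.1528] j [ 0.19  0.22 -0.08 -0.18 -0.86 -1.14] F [-0.1 -0.6 -0.4] w 0.192
scene 2176 [(np.float64(0.026), 14, [756.3, 62.8, 28.1]), (np.float64(0.036), 52, [755.9, 80.4, 35.7]), (np.float64(0.046), 58, [755.9, 82.0, 45.4]), (np.float64(0.056), 61, [758.8, 83.7, 55.5]), (np.float64(0.066), 110, [783.4, 90.3, 64.0]), (np.float64(0.076), 66, [756.1, 83.3, 75.7]), (np.float64(0.086), 60, [756.0, 81.4, 85.4]), (np.float64(0.096), 46, [758.4, 83.1, 96.9]), (np.float64(0.106), 1098, [690.9, 46.0, 106.4]), (np.float64(0.116), 217, [656.2, 23.2, 116.3]), (np.float64(0.126), 164, [687.6, 46.9, 124.6]), (np.float64(0.136), 49, [650.2, 21.0, 135.4]), (np.float64(0.146), 89, [644.8, 18.4, 146.2]), (np.float64(0.156), 29, [641.7, 19.1, 151.4]), (np.float64(0.166), 57, [644.2, 18.3, 165.9]), (np.float64(0.176), 6, [642.8, 19.3, 171.4])]
off [0.043 0.    0.09 ] rot [0. 0. 0.]
mouth (72, array([634.7,  19.3]), array([36.7, 33.7]), 3.0, np.float64(0.1484))
```

Emit:
drive_tool(
  offset=[
    [0.009, 0, 0.018],
    [0.015, 0, 0.032],
    [0.019, 0, 0.041],
    [0.022, 0, 0.047],
    [0.024, 0, 0.052],
    [0.024, 0, 0.052],
    [0.024, 0, 0.052],
  ],
  rot=[
    [0, 0, 0],
    [0, 0, 0],
    [0, 0, 0],
    [0, 0, 0],
    [0, 0, 0],
    [0, 0, 0],
    [0, 0, 0],
  ],
  grip=[0.8, 0.8, 0.8, 0.8, 0.8, 0.8, 0.8],
)

```text
time: 19.03
eef_pos: [0.6562, 0.0295, 0.1426]
eef_rot: [-0.256, 0.941, 0.055, 0.214]
contact_force: [-1.3, -0.1, 5.2]
width: 0.192
```

Emit:
drive_tool(
  offset=[
    [0.004, 0, 0.008],
    [0.004, 0, 0.008],
    [0.004, 0, 0.008],
    [0.004, 0, 0.008],
  ],
  rot=[
    [0, 0, 0],
    [0, 0, 0],
    [0, 0, 0],
    [0, 0, 0],
  ],
  grip=[0.8, 0.8, 0.8, 0.8],
)

```text
time: 19.37
eef_pos: [0.6569, 0.0296, 0.1426]
eef_rot: [-0.256, 0.941, 0.055, 0.215]
contact_force: [-3.9, -0.2, 10.6]
width: 0.191
```

Run:
```python
from h import *
s=manip.sense(); print(s['eef_pos'],s['contact_force'])
d=grab('scene');C=cloud(d)
for z in np.arange(.140,.166,.003):
    m=(np.hypot(C[...,0]-.634,C[...,1]-.0195)<.024)&(abs(C[...,2]-z)<.0015); print(round(z,3),m.sum(),C[m].mean(0).round(4))
save('a8.png',cv2.resize(d['pixels'][150:250,290:390],None,fx=6,fy=6,interpolation=2))
A=Ro.from_quat(s['eef_rot']).as_matrix(); go(s['eef_pos']+[0,0,.1],A,s)
```

```text
[0.65689121 0.02958823 0.14257829] [-3.94835778 -0.17012819 10.58327979]
0.14 16 [0.6497 0.0202 0.1401]
0.143 9 [0.65   0.0205 0.1428]
0.146 15 [0.6484 0.017  0.1456]
0.149 32 [0.6412 0.0182 0.1493]
0.152 26 [0.6444 0.0232 0.1518]
0.155 29 [0.6439 0.0165 0.1551]
0.158 23 [0.6429 0.0188 0.1579]
0.161 6 [0.6438 0.0156 0.1612]
0.164 7 [0.6445 0.0175 0.1642]
off [-0.216 -0.004 -0.451] rot [0. 0. 0.]
```

View pics/a8.png

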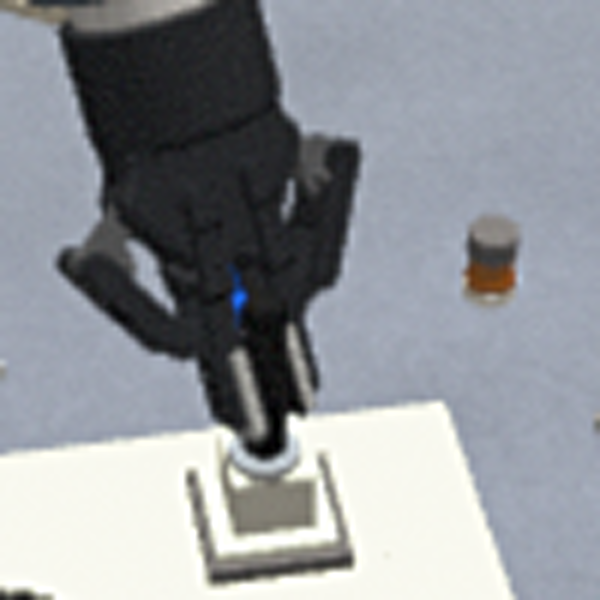

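Emit:
drive_tool(
  offset=[
    [-0.022, 0, -0.045],
    [-0.043, 0, -0.09],
    [-0.076, 0, -0.158],
    [-0.108, -0.002, -0.226],
    [-0.15, -0.003, -0.316],
    [-0.194, -0.004, -0.406],
    [-0.238, -0.005, -0.496],
    [-0.281, -0.005, -0.586],
    [-0.324, -0.006, -0.676],
    [-0.356, -0.007, -0.744],
    [-0.356, -0.007, -0.744],
    [-0.356, -0.007, -0.744],
  ],
  rot=[
    [0, 0, 0],
    [0, 0, 0],
    [0, 0, 0],
    [0, 0, 0],
    [0, 0, 0],
    [0, 0, 0],
    [0, 0, 0],
    [0, 0, 0],
    [0, 0, 0],
    [0, 0, 0],
    [0, 0, 0],
    [0, 0, 0],
  ],
  grip=[0.8, 0.8, 0.8, 0.8, 0.8, 0.8, 0.8, 0.8, 0.8, 0.8, 0.8, 0.8],
)

```text
time: 20.42
eef_pos: [0.6559, 0.0294, 0.3043]
eef_rot: [-0.256, 0.942, 0.055, 0.212]
contact_force: [-0.3, 0.1, -1.9]
width: 0.188
```

Run:
```python
from h import *
s=manip.sense(); rodpose(s,view=('scene',))
C=cloud(load('scene')); print('mouth',fit(C,.634,.02,.028,.144,.154),fit(C,.634,.02,.038,.114,.124))
A=Ro.from_quat(s['eef_rot']).as_matrix();print(A.round(3))
```

```text
eef [0.6559 0.0294 0.3043] j [ 0.2   0.17  0.23 -0.15 -1.21 -1.21] F [-0.3  0.1 -1.9] w 0.188
scene 656 [(np.float64(0.104), 67, [611.8, -16.6, 106.7]), (np.float64(0.114), 35, [623.4, -6.5, 114.7]), (np.float64(0.124), 71, [640.5, 6.7, 122.6]), (np.float64(0.134), 64, [645.5, 19.0, 134.5]), (np.float64(0.144), 92, [637.2, 19.4, 144.8]), (np.float64(0.154), 83, [636.6, 19.0, 150.5]), (np.float64(0.194), 5, [638.6, 19.4, 196.2]), (np.float64(0.204), 12, [640.2, 19.3, 204.7]), (np.float64(0.214), 12, [639.9, 19.3, 213.9]), (np.float64(0.224), 15, [640.1, 19.0, 224.3]), (np.float64(0.234), 13, [639.7, 19.5, 234.8]), (np.float64(0.244), 12, [639.1, 19.2, 243.8]), (np.float64(0.254), 15, [639.8, 18.4, 253.7]), (np.float64(0.264), 14, [640.3, 19.2, 264.2]), (np.float64(0.274), 18, [639.3, 18.2, 274.1]), (np.float64(0.284), 18, [639.5, 17.5, 284.4]), (np.float64(0.294), 19, [639.4, 17.6, 294.6]), (np.float64(0.304), 8, [639.4, 17.7, 301.7]), (np.float64(0.314), 68, [644.6, 17.2, 316.6]), (np.float64(0.324), 15, [643.2, 19.5, 321.7])]
mouth (138, array([635. ,  19.4]), array([38.5, 34.7]), 6.1, np.float64(0.1491)) (197, array([637.2,  19.7]), array([54.6, 60.7]), 0.9, np.float64(0.1188))
[[-0.779 -0.505  0.372]
 [-0.458  0.863  0.213]
 [-0.428 -0.004 -0.904]]
```

```bash
cat > fk.py <<'E'
import numpy as np
from scipy.spatial.transform import Rotation as Ro
from scipy.optimize import least_squares
P=lambda ax,a: Ro.from_euler(ax,a).as_matrix()
def fk(q,p,s4,s6):
    h,a1,L2,c,L4,w,dt,k6,sw=p
    B=P('z',q[0]); U=B@P('y',q[1]); F=U@P('y',-q[2]); W=F@P('x',s4*q[3])@P('y',-q[4])
    e=np.array
    x=B@e([a1,0,h])+U@e([0,0,L2])+F@e([L4,sw,c])+W@e([dt,w,0])
    return x, W@P('x',s6*q[5]+k6)@np.array([[0,0,1.],[0,1,0],[-1,0,0]])
D=[([-.9234,.2557,.1072,-.0004,-1.4239,-.2846],[.19507,-.51373,.19640],[-.1804,.9836,.0008,-.0002]),
([.59,.14,-.27,0,-1.15,-2.51],[.4528,.1192,.1045],[.169,.986,0,.001]),
([.60,.11,-.17,0,-1.29,-2.51],[.4522,.1234,.1572],[.169,.986,0,-.001]),
([.28,.43,.26,0,-1.4,-1.8],[.6287,.0233,.1576],[-.027,1,0,-.001]),
([.28,.43,.48,0,-1.62,-1.8],[.6348,.0207,.2487],[-.026,1,0,.001]),
([.86,-.41,-.78,.52,-.5,-2.28],[.4713,.2003,.271],[-.239,.893,.099,.37]),
([.64,-.03,-.81,.68,-.07,-2.33],[.5661,.2536,.1629],[-.25,.898,.111,.344]),
([.76,-.25,-.67,.29,-.43,-2.01],[.5103,.2141,.2367],[-.248,.899,.11,.344]),
([.79,-.06,-.34,.14,-.88,-1.89],[.5058,.2277,.2207],[-.256,.943,.054,.207]),
([.75,.1,-.43,.17,-.61,-1.91],[.5492,.2545,.1235],[-.256,.942,.055,.209]),
([.76,.02,-.02,.11,-1.11,-1.83],[.5484,.2537,.3103],[-.256,.943,.054,.207]),
([.2,.17,.27,-.14,-1.25,-1.23],[.6552,.0327,.3213],[-.256,.942,.055,.211]),
([.19,.22,-.08,-.18,-.86,-1.14],[.6552,.0294,.1528],[-.256,.942,.055,.212])]
def res(p,s4,s6):
    r=[]
    for q,x,o in D:
        a,R=fk(q,p,s4,s6); r+=list((a-x)*10)+list((Ro.from_matrix(R.T)*Ro.from_quat(o)).as_rotvec())
    return np.array(r)
E
python3 - <<'E'
from fk import *
best=None
for s4 in(1,-1):
  for s6 in(1,-1):
    for k in(0,1.57,3.14,-1.57):
      for w in(.15,-.15):
        f=least_squares(res,[.3,0,.4,.0,.4,w,.3,k,0],args=(s4,s6),loss='soft_l1',f_scale=.05)
        if best is None or f.cost<best[0]: best=(f.cost,s4,s6,f.x)
print(best); r=res(best[3],*best[1:3]).reshape(-1,6); print(r.round(2))
np.save('fk.npy',np.r_[best[1:3],best[3]])
E
```

```text
(np.float64(0.005999759300321653), -1, -1, array([ 0.14704777, -0.00880245,  0.52196783,  0.00235113,  0.40770955,
       -0.15904647,  0.39788494, -1.57185663,  0.00539725]))
[[-0.    0.01 -0.    0.    0.    0.  ]
 [ 0.01 -0.    0.01  0.01  0.   -0.01]
 [-0.01 -0.01  0.    0.    0.    0.  ]
 [ 0.01 -0.02 -0.01  0.    0.   -0.  ]
 [-0.    0.02 -0.02  0.   -0.   -0.  ]
 [ 0.   -0.01  0.03 -0.    0.   -0.  ]
 [-0.   -0.02 -0.03 -0.01 -0.    0.  ]
 [ 0.    0.03  0.01  0.    0.01  0.  ]
 [-0.03  0.03 -0.04  0.   -0.    0.01]
 [ 0.03  0.    0.03  0.    0.01 -0.  ]
 [-0.01  0.02  0.01  0.    0.   -0.  ]
 [ 0.01 -0.01  0.02 -0.    0.   -0.  ]
 [-0.01 -0.03 -0.02 -0.   -0.    0.  ]]
```

```bash
cat > ik.py <<'E'
from fk import *
v=np.load('fk.npy'); S4,S6,PR=int(v[0]),int(v[1]),v[2:]
lo=np.array([-2.95,-1.21,-1.09,-2.87,-2.94,-3.05]);hi=np.array([2.95,1.97,1.5,1.71,-.07,3.05])
def ik(x,R,q0,reg=1e-3):
    def f(q):
        a,B=fk(q,PR,S4,S6); return np.r_[(a-x)*10,(Ro.from_matrix(B.T@R)).as_rotvec(),reg*(q-q0)]
    s=least_squares(f,np.clip(q0,lo+.02,hi-.02),bounds=(lo+.01,hi-.01)); r=f(s.x)[:6]; return s.x,np.abs(r).max()
E
cat > plan.py <<'E'
from h import *; from ik import *
s=manip.sense(); A=Ro.from_quat(s['eef_rot']).as_matrix(); q0=s['joint_positions']; x0=s['eef_pos']
tip0=np.array([.636,.0186,.193]); tt=A.T@(tip0-x0); dt=A.T@np.array([0,0,-1.])
out=[]
for zt in(.12,.18,.22):
  for ph in range(-180,180,30):
    u=np.array([np.cos(np.radians(ph)),np.sin(np.radians(ph)),0])
    M=Ro.align_vectors([u],[dt])[0].as_matrix()
    for ps in range(0,360,30):
        R=Ro.from_rotvec(u*np.radians(ps)).as_matrix()@M
        if R[2,2]>.05: continue
        x=np.array([.519,-.332,zt])-R@tt
        q,e=ik(x,R,q0)
        if e>.01: continue
        mg=np.minimum(q-lo,hi-q).min(); hand=x-R[:,2]*.2  # gripper rear
        elb=P('z',q[0])@np.array([0,0,0]) 
        F=P('z',q[0])@P('y',q[1])@P('y',-q[2]); wr=P('z',q[0])@np.array([PR[1],0,PR[0]])+P('z',q[0])@P('y',q[1])@[0,0,PR[2]]+F@[PR[4],0,PR[3]]
        out.append((abs(q-q0).max(),mg,zt,ph,ps,q.round(2),R[2,2].round(2),x.round(3),hand[2].round(2),wr[2].round(2)))
out=[o for o in out if o[1]>.15 and o[9]>.15]
out.sort(key=lambda o:o[0])
for o in out[:14]: print(o)
E
python3 plan.py
```

```text
(np.float64(0.7963538343231542), np.float64(0.9741159306198557), 0.18, -120, 60, array([ 0.21,  0.92,  0.32,  0.65, -1.97, -0.53]), np.float64(-0.39), array([ 0.566, -0.233,  0.16 ]), np.float64(0.24), np.float64(0.24))
(np.float64(0.8055570441535589), np.float64(0.9963358379193258), 0.12, -120, 60, array([ 0.21,  0.97,  0.28,  0.63, -1.89, -0.59]), np.float64(-0.39), array([ 0.566, -0.233,  0.1  ]), np.float64(0.18), np.float64(0.18))
(np.float64(0.8159410509803084), np.float64(0.9245049728451602), 0.22, -120, 60, array([ 0.2 ,  0.89,  0.35,  0.67, -2.02, -0.49]), np.float64(-0.39), array([ 0.566, -0.233,  0.2  ]), np.float64(0.28), np.float64(0.27))
(np.float64(0.8863226188833504), np.float64(0.9706688343555949), 0.12, -120, 90, array([ 0.26,  0.84,  0.01,  0.74, -1.67, -1.15]), np.float64(-0.42), array([ 0.576, -0.238,  0.098]), np.float64(0.18), np.float64(0.19))
(np.float64(0.8965361481393849), np.float64(0.9604553050995605), 0.18, -120, 90, array([ 0.26,  0.78,  0.05,  0.75, -1.74, -1.08]), np.float64(-0.42), array([ 0.576, -0.238,  0.158]), np.float64(0.24), np.float64(0.25))

[... 1270 characters left out ...]
.1  ]), np.float64(0.18), np.float64(0.2))
(np.float64(1.0491210219437046), np.float64(0.5470618550377849), 0.18, -150, 60, array([ 0.06,  1.22,  0.95,  0.7 , -2.25, -1.09]), np.float64(-0.41), array([ 0.617, -0.282,  0.159]), np.float64(0.24), np.float64(0.22))
(np.float64(1.0649032929170585), np.float64(0.7875219750140623), 0.18, -90, 60, array([ 0.37,  0.7 , -0.3 ,  0.81, -1.72, -0.15]), np.float64(-0.25), array([ 0.501, -0.222,  0.167]), np.float64(0.22), np.float64(0.2))
(np.float64(1.0683059751221773), np.float64(0.788685478116768), 0.12, -120, 120, array([ 0.3 ,  0.78, -0.23,  0.92, -1.54, -1.77]), np.float64(-0.35), array([ 0.585, -0.244,  0.102]), np.float64(0.17), np.float64(0.17))
```

```bash
cat > path.py <<'E'
import sys; from h import *; from ik import *
from scipy.spatial.transform import Slerp
s=manip.sense(); A=Ro.from_quat(s['eef_rot']).as_matrix(); q=s['joint_positions']; x0=s['eef_pos']
tip0=np.array([.636,.0186,.193]); tt=A.T@(tip0-x0); dt=A.T@np.array([0,0,-1.])
ph,ps,zt=map(float,sys.argv[1:4])
u=np.array([np.cos(np.radians(ph)),np.sin(np.radians(ph)),0]); R=Ro.from_rotvec(u*np.radians(ps)).as_matrix()@Ro.align_vectors([u],[dt])[0].as_matrix()
x1=np.array([.519,-.332,zt])-R@tt
sl=Slerp([0,1],Ro.from_matrix([A,R]))
def links(q):
    B=P('z',q[0]);U=B@P('y',q[1]);F=U@P('y',-q[2]);W=F@P('x',S4*q[3])@P('y',-q[4])
    e=B@[PR[1],0,PR[0]]+U@[0,0,PR[2]]; wr=e+F@[PR[4],PR[8],PR[3]]; p5=wr+W@[0,PR[5],0]; return e,wr,p5
g=np.array([.634,.0195,.14])
for k in np.linspace(0,1,9):
    z=x0[2]+(x1[2]-x0[2])*max(0,(k-.6)/.4)+.03*min(1,k/.3)*(1 if k<.6 else (1-k)/.4)
    x=np.r_[x0[:2]+(x1-x0)[:2]*k,z]; Rk=sl(k).as_matrix(); q,e=ik(x,Rk,q); E,wr,p5=links(q)
    dg=[min(np.linalg.norm(a+(b-a)*t-g) for t in np.linspace(0,1,40)) for a,b in((E,wr),(wr,p5),(p5,x-.1*Rk[:,2]))]
    print(round(k,2),round(e,3),q.round(2),'tip',(x+Rk@tt).round(3),'wr',wr.round(2),'p5',p5.round(2),'dguide',np.round(dg,2))
go(x1,R,s); print(x1.round(4),R.round(3).tolist()); np.savez('final.npz',x=x1,R=R)
E
python3 path.py -90 90 .20; python3 path.py -75 90 .20
```

```text
0.0 0.0 [ 0.19  0.17  0.23 -0.15 -1.21 -1.21] tip [0.636 0.019 0.193] wr [0.48 0.1  0.69] p5 [ 0.51 -0.06  0.66] dguide [0.57 0.54 0.25]
0.12 0.0 [ 0.2   0.27  0.41 -0.06 -1.48 -1.09] tip [ 0.606 -0.033  0.212] wr [0.52 0.11 0.71] p5 [ 0.55 -0.04  0.7 ] dguide [0.59 0.57 0.27]
0.25 0.0 [ 0.22  0.36  0.56  0.04 -1.71 -0.95] tip [ 0.579 -0.085  0.237] wr [0.56 0.13 0.72] p5 [ 0.59 -0.02  0.72] dguide [0.59 0.58 0.29]
0.38 0.0 [ 0.26  0.44  0.62  0.17 -1.86 -0.8 ] tip [ 0.558 -0.136  0.257] wr [0.59 0.16 0.7 ] p5 [0.63 0.01 0.72] dguide [0.57 0.57 0.3 ]
0.5 0.0 [ 0.29  0.48  0.57  0.31 -1.92 -0.66] tip [ 0.542 -0.183  0.275] wr [0.61 0.19 0.65] p5 [0.65 0.04 0.7 ] dguide [0.53 0.54 0.3 ]
0.62 0.0 [ 0.33  0.48  0.41  0.45 -1.89 -0.54] tip [ 0.53  -0.228  0.286] wr [0.6  0.21 0.58] p5 [0.65 0.08 0.65] dguide [0.48 0.48 0.29]
0.75 0.0 [ 0.36  0.47  0.12  0.58 -1.77 -0.51] tip [ 0.523 -0.268  0.259] wr [0.57 0.22 0.47] p5 [0.65 0.11 0.55] dguide [0.39 0.39 0.24]
0.88 0.0 [ 0.38  0.49 -0.16  0.72 -1.65 -0.53] tip [ 0.52  -0.302  0.23 ] wr [0.52 0.22 0.36] p5 [0.62 0.13 0.45] dguide [0.32 0.3
[... 1001 characters left out ...]
.0 [ 0.36  0.42  0.26  0.5  -1.84 -0.38] tip [ 0.527 -0.238  0.29 ] wr [0.56 0.22 0.57] p5 [0.62 0.09 0.64] dguide [0.48 0.48 0.29]
0.75 0.0 [ 0.41  0.39 -0.07  0.64 -1.7  -0.35] tip [ 0.522 -0.276  0.263] wr [0.51 0.23 0.45] p5 [0.6  0.13 0.54] dguide [0.4  0.39 0.25]
0.88 0.0 [ 0.44  0.38 -0.4   0.81 -1.56 -0.37] tip [ 0.52  -0.307  0.234] wr [0.43 0.21 0.35] p5 [0.55 0.14 0.43] dguide [0.35 0.32 0.22]
1.0 0.0 [ 0.45  0.41 -0.71  1.01 -1.45 -0.46] tip [ 0.519 -0.332  0.2  ] wr [0.34 0.17 0.26] p5 [0.48 0.15 0.32] dguide [0.35 0.26 0.2 ]
off [ 1.542 -0.667 -0.059] rot [-0.167  2.166 -2.035]
[ 0.4777 -0.2295  0.1823] [[0.651, -0.759, -0.018], [-0.267, -0.207, -0.941], [0.711, 0.618, -0.337]]
```

```bash
python3 path.py -90 90 .22 | tail -2
cat > nxt.py <<'E'
import sys; from h import *
f=np.load('final.npz'); s=manip.sense(); A=Ro.from_quat(s['eef_rot']).as_matrix(); fr,z=map(float,sys.argv[1:3])
x=s['eef_pos']+(f['x']-s['eef_pos'])*fr; x[2]=z
rv=Ro.from_matrix(A.T@f['R']).as_rotvec()*fr; go(x,A@Ro.from_rotvec(rv).as_matrix(),s); print(s['eef_pos'],s['joint_positions'].round(2),s['contact_force'].round(1),'w',s['width'])
E
python3 nxt.py .333 .335
```

```text
off [ 1.363 -0.718 -0.071] rot [-0.046  2.056 -1.595]
[ 0.5099 -0.2223  0.1998] [[0.387, -0.904, -0.179], [-0.426, -0.003, -0.904], [0.818, 0.426, -0.387]]
off [ 0.312 -0.24  -0.325] rot [-0.015  0.685 -0.531]
[0.65533955 0.02944021 0.30273258] [ 0.2   0.17  0.22 -0.15 -1.21 -1.21] [ 0.3  0.2 -1.6] w 0.18739221614278995
```

Emit:
drive_tool(
  offset=[
    [0.0, 0, -0.1],
    [0.05, -0.05, -0.18],
    [0.1, -0.08, -0.24],
    [0.15, -0.12, -0.28],
    [0.2, -0.16, -0.3],
    [0.25, -0.2, -0.32],
    [0.312, -0.24, -0.325],
    [0.312, -0.24, -0.325],
    [0.312, -0.24, -0.325],
  ],
  rot=[
    [0, 0.05, -0.04],
    [0, 0.15, -0.116],
    [0, 0.25, -0.194],
    [-0.01, 0.36, -0.279],
    [-0.01, 0.47, -0.364],
    [-0.015, 0.58, -0.45],
    [-0.015, 0.685, -0.531],
    [-0.015, 0.685, -0.531],
    [-0.015, 0.685, -0.531],
  ],
  grip=[0.8, 0.8, 0.8, 0.8, 0.8, 0.8, 0.8, 0.8, 0.8],
  grip_force=100,
)

```text
time: 21.22
eef_pos: [0.6076, -0.0535, 0.333]
eef_rot: [-0.449, 0.891, -0.052, -0.04]
contact_force: [-0.6, 0.3, -0.7]
width: 0.187
```

```bash
python3 nxt.py .5 .32
```

```text
off [ 0.473 -0.049  0.125] rot [-0.014  0.685 -0.532]
[ 0.60755062 -0.05351109  0.33304038] [ 0.25  0.41  0.62  0.12 -1.83 -0.86] [-0.6  0.3 -0.7] w 0.18682681983155597
```

Emit:
drive_tool(
  offset=[
    [0.06, 0, 0.01],
    [0.12, -0.01, 0.03],
    [0.18, -0.02, 0.05],
    [0.25, -0.03, 0.07],
    [0.32, -0.04, 0.09],
    [0.4, -0.045, 0.11],
    [0.47, -0.05, 0.125],
    [0.47, -0.05, 0.125],
    [0.47, -0.05, 0.125],
  ],
  rot=[
    [0, 0.05, -0.04],
    [0, 0.15, -0.116],
    [0, 0.25, -0.194],
    [-0.01, 0.36, -0.279],
    [-0.01, 0.47, -0.364],
    [-0.014, 0.58, -0.45],
    [-0.014, 0.685, -0.532],
    [-0.014, 0.685, -0.532],
    [-0.014, 0.685, -0.532],
  ],
  grip=[0.8, 0.8, 0.8, 0.8, 0.8, 0.8, 0.8, 0.8, 0.8],
)

```text
time: 21.97
eef_pos: [0.5586, -0.1383, 0.3223]
eef_rot: [-0.591, 0.739, -0.155, -0.284]
contact_force: [0.4, 0.3, 0.3]
width: 0.185
```

```bash
python3 nxt.py 1 .26; python3 nxt.py 1 .2
```

```text
off [0.176 0.095 0.541] rot [-0.018  0.689 -0.537]
[ 0.55859532 -0.13825434  0.3223011 ] [ 0.34  0.47  0.35  0.5  -1.88 -0.51] [0.4 0.3 0.3] w 0.1852520441341016
off [-0.005  0.063  0.778] rot [-0.018  0.689 -0.537]
[ 0.55859532 -0.13825434  0.3223011 ] [ 0.34  0.47  0.35  0.5  -1.88 -0.51] [0.4 0.3 0.3] w 0.1852520441341016
```

Next I'll finish the rotation at z 0.26, then measure the rod before lowering.

Emit:
drive_tool(
  offset=[
    [0.02, 0.01, 0.07],
    [0.05, 0.03, 0.15],
    [0.08, 0.04, 0.23],
    [0.1, 0.055, 0.31],
    [0.13, 0.07, 0.39],
    [0.15, 0.08, 0.47],
    [0.176, 0.095, 0.54],
    [0.176, 0.095, 0.54],
    [0.176, 0.095, 0.54],
    [0.176, 0.095, 0.54],
  ],
  rot=[
    [0, 0.05, -0.04],
    [0, 0.15, -0.116],
    [0, 0.25, -0.194],
    [-0.01, 0.36, -0.279],
    [-0.01, 0.47, -0.364],
    [-0.018, 0.58, -0.45],
    [-0.018, 0.689, -0.537],
    [-0.018, 0.689, -0.537],
    [-0.018, 0.689, -0.537],
    [-0.018, 0.689, -0.537],
  ],
  grip=[0.8, 0.8, 0.8, 0.8, 0.8, 0.8, 0.8, 0.8, 0.8, 0.8],
)

```text
time: 22.8
eef_pos: [0.5121, -0.2222, 0.2625]
eef_rot: [0.666, -0.501, 0.241, 0.497]
contact_force: [0.2, 0.2, -0.6]
width: 0.182
```

```bash
cat > chk.py <<'E'
from h import *
s=manip.sense(); A=Ro.from_quat(s['eef_rot']).as_matrix(); print(s['time'],s['eef_pos'].round(4),s['joint_positions'].round(2),s['contact_force'].round(1),s['width'])
for n in('scene','top'):
    d=grab(n);C=cloud(d)
    m=(abs(C[...,0]-.515)<.04)&(C[...,1]<-.19)&(C[...,1]>-.37)&(C[...,2]>.1)
    p=C[m]; print(n,[(round(y,3),int(k.sum()),(p[k].mean(0)*1000).round(1).tolist()) for y in np.arange(-.36,-.195,.015) if (k:=abs(p[:,1]-y)<.0075).sum()],'ymin',p[:,1].min() if len(p) else None)
C=cloud(load('scene')); print('guide',fit(C,.634,.0195,.028,.144,.154),fit(C,.634,.0195,.038,.1145,.124))
d=load('top');C=cloud(d)
m=(abs(C[...,0]-.52)<.12)&(abs(C[...,1]+.33)<.085)&(C[...,2]<.028)&(C[...,2]>.0155);p=C[m]; r=cv2.minAreaRect(p[:,:2].astype(np.float32)*1000); print('tray',r)
E
python3 chk.py; python3 nxt.py 1 .2
```

```text
22.8 [ 0.5121 -0.2222  0.2625] [ 0.4   0.44 -0.35  0.88 -1.65 -0.47] [ 0.2  0.2 -0.6] 0.18156124464062218
scene [(np.float64(-0.33), 24, [520.3, -329.2, 283.9]), (np.float64(-0.315), 22, [520.4, -315.6, 284.2]), (np.float64(-0.3), 27, [520.5, -300.3, 284.7]), (np.float64(-0.285), 23, [521.3, -285.7, 284.3]), (np.float64(-0.27), 26, [520.8, -270.2, 284.9]), (np.float64(-0.255), 27, [521.8, -254.7, 284.5]), (np.float64(-0.24), 21, [521.6, -239.8, 285.3]), (np.float64(-0.225), 25, [522.2, -226.0, 284.7]), (np.float64(-0.21), 68, [526.0, -211.0, 287.6])] ymin -0.3357739306473148
top [(np.float64(-0.33), 14, [517.7, -329.2, 284.8]), (np.float64(-0.315), 15, [517.3, -314.5, 286.2]), (np.float64(-0.3), 14, [517.0, -299.9, 284.6]), (np.float64(-0.285), 15, [517.0, -285.8, 284.0]), (np.float64(-0.27), 15, [516.7, -271.1, 284.0]), (np.float64(-0.255), 19, [517.0, -254.8, 283.6]), (np.float64(-0.24), 15, [518.5, -239.3, 286.0]), (np.float64(-0.225), 14, [517.7, -225.3, 285.0]), (np.float64(-0.21), 43, [516.7, -211.2, 289.1])] ymin -0.3343460737367983
guide (139, array([635.3,  19.3]), array([36.2, 34.2]), 3.5, np.float64(0.1491)) (200, array([634.5,  19.9]), array([61.3, 59.1]), 2.4, np.float64(0.1193))
tray ((514.85595703125, -331.5509948730469), (155.6169891357422, 217.78817749023438), 85.6310806274414)
off [-0.261 -0.121  0.125] rot [-0.004  0.002 -0.008]
[ 0.51232745 -0.22207282  0.26257861] [ 0.4   0.44 -0.35  0.88 -1.65 -0.47] [-0.2  0.2 -1.6] w 0.18601214723876702
```

Emit:
drive_tool(
  offset=[
    [-0.06, -0.03, 0.03],
    [-0.12, -0.055, 0.06],
    [-0.18, -0.085, 0.085],
    [-0.24, -0.11, 0.115],
    [-0.29, -0.135, 0.14],
    [-0.29, -0.135, 0.14],
    [-0.29, -0.135, 0.14],
    [-0.29, -0.135, 0.14],
    [-0.29, -0.135, 0.14],
    [-0.29, -0.135, 0.14],
    [-0.29, -0.135, 0.14],
  ],
  rot=[
    [0, 0, 0],
    [0, 0, 0],
    [0, 0, 0],
    [0, 0, 0],
    [0, 0, 0],
    [0, 0, 0],
    [0, 0, 0],
    [0, 0, 0],
    [0, 0, 0],
    [0, 0, 0],
    [0, 0, 0],
  ],
  grip=[0.8, 0.8, 0.8, 0.8, 0.8, 0.8, 0.8, 0.8, 0.8, 0.8, 0.8],
)

```text
time: 23.82
eef_pos: [0.5075, -0.2233, 0.1916]
eef_rot: [0.666, -0.498, 0.24, 0.5]
contact_force: [0.7, 0.6, -1.5]
width: 0.189
```

```bash
python3 chk.py
python3 - <<'E'
from h import *
s=load('scene')['pixels'];t=load('top')['pixels']; save('a9.png',np.vstack([s[80:330],cv2.resize(t,None,fx=1,fy=1)[60:300]]))
E
```

```text
23.8167 [ 0.5075 -0.2233  0.1916] [ 0.4   0.51 -0.44  0.87 -1.56 -0.59] [ 0.7  0.6 -1.5] 0.18877815796532035
scene [(np.float64(-0.33), 22, [516.1, -329.9, 214.3]), (np.float64(-0.315), 22, [516.6, -315.9, 213.9]), (np.float64(-0.3), 23, [515.9, -299.7, 214.1]), (np.float64(-0.285), 22, [516.6, -285.8, 213.5]), (np.float64(-0.27), 22, [516.9, -269.9, 214.1]), (np.float64(-0.255), 24, [516.4, -254.3, 213.6]), (np.float64(-0.24), 20, [517.1, -239.9, 213.7]), (np.float64(-0.225), 20, [517.8, -224.7, 213.3]), (np.float64(-0.21), 63, [520.6, -211.2, 216.5])] ymin -0.3366969512594053
top [(np.float64(-0.33), 14, [512.1, -329.5, 214.1]), (np.float64(-0.315), 13, [512.2, -315.4, 214.8]), (np.float64(-0.3), 15, [511.7, -300.9, 213.9]), (np.float64(-0.285), 15, [511.3, -285.3, 214.1]), (np.float64(-0.27), 10, [512.4, -269.4, 215.1]), (np.float64(-0.255), 15, [513.9, -254.2, 213.1]), (np.float64(-0.24), 13, [513.8, -239.4, 213.7]), (np.float64(-0.225), 17, [513.6, -223.7, 217.3]), (np.float64(-0.21), 35, [512.1, -211.0, 218.3])] ymin -0.3357024124354942
guide (141, array([635.2,  19.4]), array([36.4, 34.4]), 2.4, np.float64(0.1487)) (194, array([637.6,  20.2]), array([55.1, 59. ]), 3.6, np.float64(0.1191))
tray ((515.0656127929688, -331.6491394042969), (156.28619384765625, 216.87562561035156), 85.18257141113281)
```

View pics/a9.png

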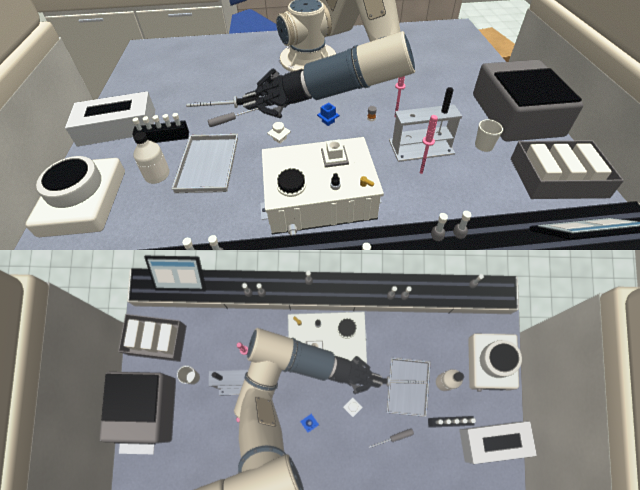

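Last picture: the rod is level, with its tip over the drip tray (about (390,381) in the lower view). The guide is in the port (333,155) and everything else is standing where it was. Handing in.

```bash
python3 -c "
from rig import manip
s=manip.sense(); print(abs(s['dq']).max()); print(manip.sign_off())"
```

```text
0.0020795301378174836
the job is handed in; nothing more can be done
None
```

I dipped the tank and handed the job in at about 24 s of the 67 s allowed. The guide block is plugged into the port and let go. The rod went down it until its collar stopped, with about 11 N pushing back, and was drawn all the way out.

**Last checks, from both cameras:**
- **Rod:** held level to within about 1°. The tip is at about (0.514, -0.336, 0.214) m, and the tray's centre is at about (0.515, -0.332). The arm was still, with joint speeds of 0.002 rad/s or less.
- **Height above the tray:** the tip is about 0.21 m above the table. That is inside the 50–250 mm limit, but higher than a hand's breadth. I kept it there so the forearm had room to clear things.
- **Guide:** its top is at z 0.149 m, as it should be when seated, and it sits about 1–2 mm from the port centre I measured.
- **Other objects:** all look to be standing where they were.

**What went wrong or disagreed:**
- **Reported tool position:** it lies about 35 mm ahead of the real fingertips along the tool axis. My first reach therefore stopped above the guide, and closing the fingers there caught nothing. I corrected for this using the cameras.
- **First rod grasp:** at a 45° tilt, joint 5 reached its limit and the hand closed too high on the handle. I let go and regrasped lower at 25°. This shifted the rod about 2 mm in its hole.
- **Tray outline:** the measured outline came out about 16 mm too large each way, so I relied only on its centre.

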